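# Spring the board tray of a bench unit with a release dowel

## Robot

A 6-joint arm with a two-finger parallel gripper is mounted at the origin on the work surface. World frame = base frame: x ahead of the robot, y to its left, z up, the work surface at z = 0. Lengths are in mm, angles in rad, forces in N, time in s.
With the tool pointing down it reaches from about 300 to 775 mm from the base axis. Payload 14.6 kg.
Tool frame: the origin (TCP) lies at the very end of the fingers, on their centre line; the grasp point (between the pads) lies manip.grasp_offset behind it (manip.grasp_offset is the distance from the TCP to the grasp point, in mm); z points along the fingers, y is the direction in which the jaws open and shut (so a half turn about z gives the same grasp; the last joint's range is limited). The gripper opens to 94 mm and grips with 3 to 60 N. Pads are 16 mm wide; open, the fingers measure 119 mm over their backs; the gripper's body (75 mm by 177 mm) begins 78 mm behind the grasp point.
Start: joints at [1.078, 0.3, 1.521, -0, 1.321, -0.067], TCP at [227.173, 500.88, 173.746] pointing down, gripper open.
Joint ranges: [-3.03, 3.03], [-0.79, 2.21], [0.23, 2.52], [-1.04, 4.18], [0, 3.07], [-2.55, 2.55]. Speed limits (rad/s): [2.22, 2.22, 2.57, 3.14, 3.14, 3.14].

## Interface

Orientations are given as [roll, pitch, yaw] about the fixed x, y, z axes, in that order (R = Rz(yaw) Ry(pitch) Rx(roll)).
In Python, from cell import manip gives the robot as it stands.
- The arm moves only by the tool send_rows, never from a script. Its argument "commands" is a list of rows, each a list of 2 entries, a list of its own where there are three numbers: the shift along the tool's x, y, z in m, then the turn about the tool's z in rad. A call has exactly 8 rows; each row is the pose to reach, as a shift and turn from the pose commanded when the call began, along the tool's axes at that moment; what a row does not reach only later rows make up. A row lasts 1/12 s, in which the tool goes at most 41.7 mm and 7.16 degrees, less where a joint would pass 70% of its speed; a pose out of reach is approached as far as the arm can. A call with a gripper value outside its range is refused whole. "hand" is the closure, from -1 (fully open) to 1 (shut), so that 0 is half open, set as the call begins (left out, the last holds). The fingers move at their own pace and stop on an object; "force" is the grip in N (left out, the last holds). Time passes only in rows, so rows that repeat a pose let the fingers close, or fill a call up. It gives the time, the measured TCP pose, the force and the opening at its end, in the units of the state.
- manip.read_state(): the state, without advancing time (a new reading comes with each control period).
- manip.camera(name): name is "side" or "top" or "wrist"; returns the picture (420x560x3 uint8, red, green, blue); there is no depth.
- manip.camera_model(name): a dict with "K" (3x3 intrinsics, pixels), "eye" and "attitude" of the camera in the world; the wrist camera has in their place "mount" (4x4, takes a point from camera to tool coordinates, whose origin is the TCP and whose axes are the flange's). Camera axes: x right, y down, z forward; pixel columns grow to the right and rows downward; lengths in mm; the calibration is good to about 2 mm. A picture is of the moment at which its call begins: read the wrist's pose just before it. camera_model takes no time and is no camera call.
- manip.sign_off(): hands the job in, once; it reports no verdict.
The state is a dict: "clock": time; "joints": joint angles; "qd": joint speeds; "effort": joint torques, N m; "eef_pos": TCP position; "eef_rot": TCP orientation; "wrist_force": force on the tool from outside, world axes, zero at the start; "moment": the same for the moment, N m; "finger_gap": finger opening in mm.
Only numpy, scipy, OpenCV 4.12 (cv2) and the standard library are available. Lean on these libraries where they do the work, as an engineer would, in place of code of your own. Each camera call takes 0.05 s, during which the arm holds its last target.

## Task

The bench unit lies on its face, with its grey back panel up. Take the red-handled dowel from its wooden stand, push it gently through the small hole in the back panel until the spring latch behind it lets go and the board tray jumps out at the side. Leave the dowel back in its stand, seated to its collar, and the tray pulled fully out to its stop. The latch is delicate, so never lean hard on it or on the unit with the dowel; leave everything else where it is.

Things in the scene. Friction and masses are not known exactly. Their poses are not given: they have to be found in the camera images.
- unit: Fixed bench unit, blue sides, grey back panel on top, 200 x 200 mm and 110 mm high. Origin: centre of its underside on the bench; z up. The board tray comes out of its -x side (the unit's own -x axis), which looks towards the world's -y, give or take 0.35 rad.
- hole (a point): Centre of the mouth of the release hole, on the back panel's upper face, 110 mm above the bench; 50 mm along +x and 50 mm along +y from the unit's centre, in the unit's own axes (z up). Four small orange marks surround it. The hole is 13 mm across with a 45-degree countersink 4 mm wide. More than 18 N between the dowel and the unit or its latch would break the latch.
- hole_inner (a point): Same axis, 6 mm lower, inner end of the hole. Behind it lies the latch's flat orange pad (22 mm across), 10 to 26 mm under the panel's upper face: units differ widely, so feel for it. It meets the dowel with about 5 N; pushed on 5 mm from there (8 to 10 N) it frees the tray, at 7.5 mm it meets a hard stop and the force shoots up. It springs back when let go.
- tray (a joint): How far the board tray is out, m: 0 shut and latched, about 0.025 after the latch has let go (an ejector spring pushes it), 0.09 at its stop, fully out. It slides along the unit's -x axis with about 1.5 N of friction and stays where it is left.
- tray_handle (a point): Middle of the orange bar handle of the tray; it moves with the tray. The bar is 10 mm thick (unit x), 80 mm long (unit y), 12 mm high, its middle 67 to 83 mm above the bench, differing from unit to unit; a clear gap of 40 mm lies between the bar and the tray's front. Two arms join the bar's ends to the tray, 36 mm either side of the middle, so pinch it from above at its middle, one finger in the gap. Axes as those of the unit.
- dowel: Loose release dowel, about 50 g. Origin at the centre of its tip (lower end), z along it towards the handle. Round wooden shaft 10 mm across and 55 mm long with a bevelled tip, then a red round collar 26 mm across from 55 to 60 mm, then a square red handle 18 x 18 mm from 60 to 110 mm, its flats square to the dowel's x and y axes. It starts upright in its stand, tip down, collar on the stand's top.
- dowel_grip (a point): Point on the dowel's axis 88 mm above its tip, in the handle: where to grip.
- stand: Fixed wooden stand, 60 x 60 mm on an 80 x 80 mm black foot, 60 mm high in all. Origin: centre of its underside on the bench.
- stand_hole (a point): Centre of the mouth of the stand's hole, on its top, 60 mm above the bench. Hole 13 mm across with a 45-degree countersink 4 mm wide, 57 mm deep. With the dowel seated, the collar rests on the top and the tip is 55 mm below it.
- jar: Bystander: screw-top glass jar, 60 mm across, 75 mm high. Origin: centre of its underside.
- meter: Bystander: yellow hand-held meter lying flat, 150 x 75 x 40 mm. Origin: centre of its underside.
- screwdriver: Bystander: screwdriver lying on the bench. Origin under its middle.
- rule: Bystander: steel rule, 150 x 26 x 5 mm, lying on the bench. Origin: centre of its underside.
- flux: Bystander: amber bottle, 44 mm across, 100 mm high. Origin: centre of its underside.
- mouse: Bystander: black computer mouse, 100 x 58 x 22 mm. Origin: centre of its underside.
- tin: Bystander: small round steel tin, 56 mm across, 18 mm high, standing on the unit's back panel about 140 mm from the release hole. Origin: centre of its underside.
Things that resemble listed ones, but are neither listed nor needed, are in the scene too. Leave any yellow look-alike of the dowel alone. What is shaped like the stand but yellow is not meant.

How it is judged (in metres and radians):
On the way:
1. with the dowel's tip through the hole, the latch has let go and the tray has jumped out (value of joint tray between 0.015 and 0.05 m and z of dowel in the frame of hole below -0.012 m and horizontal distance between dowel and hole below 0.006 m), for 0.1 s.
At the end, for the whole second after the job is handed in: The tray is out to its stop (at least 82 of its 90 mm) and stays there, and the dowel stands upright (within 0.1 rad) in its stand, seated on its collar (tip at least 51 mm below the stand's top, within 6 mm of the hole's axis), at rest (value of joint tray above 0.082 m and z of dowel in the frame of stand_hole below -0.051 m and horizontal distance between dowel and stand_hole below 0.006 m and angle between dowel's own z axis and vertical below 0.1 rad and linear speed of dowel below 0.02 m/s); the robot touches nothing.
It fails at once if the dowel pressed on the unit or its latch with more than 18 N (contact force between dowel and unit above 18 N or contact force between dowel and latch_c0 above 18 N).
It fails at once if a bystander moved by more than 25 mm (distance of any of jar, meter, screwdriver, rule, flux, mouse, tin from where it was at the start of the episode above 0.025 m).
It also fails if it takes over 67 s, if anything falls off the work surface, if the arm or the gripper's body presses on something with over 40 N, if the wrist force passes 120 N, or if a joint passes its speed limit or range.

## Working session

There is one attempt and no reset: what is moved stays moved. The work goes in short steps, Python scripts to look and compute and a tool call to move; the robot and the scene stay as the last step left them, time stands still between calls to the robot, and variables do not carry over. Pictures are saved under pics/ and viewed, and the job is handed in when it is done.

Besides the shell and the picture viewer there is one more tool, called after "Emit:" as name(argument=value, ...) on one line, values as JSON. send_rows: Moves the arm, as the interface text tells. Its arguments: {"type":"object","properties":{"commands":{"type":"array","items":{"type":"array"}},"hand":{"type":"number"},"force":{"type":"number"}},"required":["commands"]}

```bash
ls; mkdir -p pics; python3 - <<'E'
from cell import manip
import cv2
print(manip.read_state(), manip.grasp_offset)
for n in ["side","top","wrist"]:
    cv2.imwrite(f"pics/{n}0.png",manip.camera(n)[:,:,::-1]); print(n,manip.camera_model(n))
E
```

```text
pics
{'clock': 0.0, 'joints': array([ 1.07841013e+00,  3.00462286e-01,  1.52160662e+00,  3.52533603e-05,
        1.32069433e+00, -6.65843424e-02]), 'qd': array([ 0.00016206,  0.00123768, -0.00011267,  0.00118741, -0.0009531 ,
        0.0008809 ]), 'effort': array([ 8.91903583e-04, -5.31808662e+01, -3.52730048e+01,  7.08295754e-02,
        2.44613760e-02, -4.78972015e-05]), 'eef_pos': array([227.01734515, 500.62339493, 173.18038289]), 'eef_rot': array([-3.14042693e+00, -1.11955932e-04,  2.71578199e+00]), 'wrist_force': array([-0.52421287, -0.33433188,  0.39950555]), 'moment': array([ 0.02743305, -0.02860093,  0.00086719]), 'finger_gap': 94.04338864708882} 18.8
side {'K': array([[446.58413835,   0.        , 274.51490048],
       [  0.        , 446.58413835, 207.69343502],
       [  0.        ,   0.        ,   1.        ]]), 'eye': array([ 145.861632  , -865.71841237, 1085.26765877]), 'attitude': array([-2.38730167,  0.00733446, -0.42867167])}
top {'K': array([[389.11381688,   0.        , 280.98958213],
       [  0.        , 389.11381688, 204.71495778],
       [  0.        ,   0.        ,   1.        ]]), 'eye': array([ 449.62774083,  -27.26996337, 1154.77574531]), 'attitude': array([-3.03557364, -0.0074824 , -1.5657469 ])}
wrist {'K': array([[356.83778129,   0.        , 276.31770274],
       [  0.        , 356.83778129, 210.71163991],
       [  0.        ,   0.        ,   1.        ]]), 'mount': array([[ 7.26773134e-04, -9.64848134e-01, -2.62807059e-01,
         7.65302015e+01],
       [ 9.99999630e-01,  8.22126498e-04, -2.52863651e-04,
        -4.17966771e-01],
       [ 4.60035669e-04, -2.62806778e-01,  9.64848375e-01,
        -2.10431931e+02],
       [ 0.00000000e+00,  0.00000000e+00,  0.00000000e+00,
         1.00000000e+00]])}
```

View pics/top0.png

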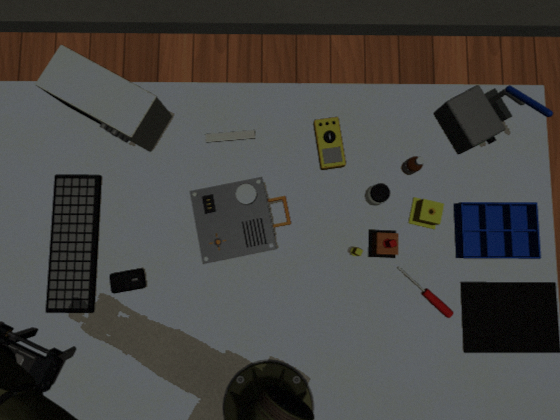

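View pics/side0.png

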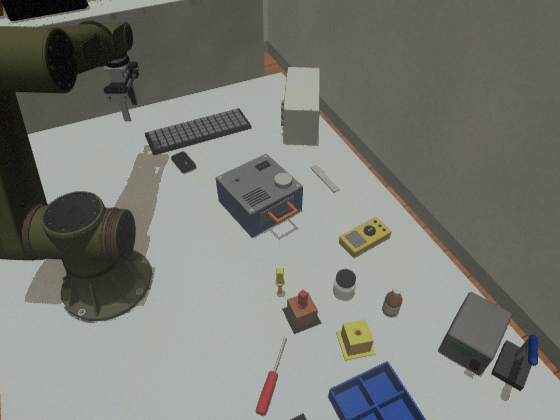

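View pics/wrist0.png

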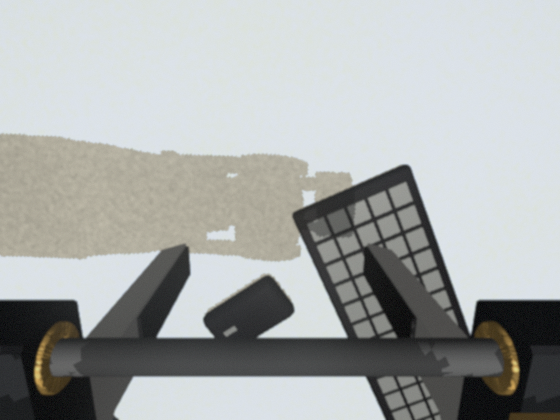

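The top view shows the unit near (236,220), with its handle to the right at (285,210) and the orange-marked hole near (218,242). The stand with the red dowel is near (385,243). The yellow look-alikes are at (356,251) and (428,211). Next I'll enlarge the picture and take measurements.

```bash
cat > h.py <<'E'
from cell import manip
import cv2, numpy as np
from scipy.spatial.transform import Rotation as R
def cam(n, st=None):
    m=manip.camera_model(n)
    if n=="wrist":
        st=st or manip.read_state()
        T=np.eye(4);T[:3,:3]=R.from_euler('xyz',st['eef_rot']).as_matrix();T[:3,3]=st['eef_pos']
        M=T@m['mount']; return m['K'],M[:3,:3],M[:3,3]
    return m['K'],R.from_euler('xyz',m['attitude']).as_matrix(),np.array(m['eye'])
def ray(c,px):
    K,Rm,e=c; d=Rm@np.linalg.inv(K)@np.array([px[0],px[1],1.]); return e,d
def plane(c,px,z):
    e,d=ray(c,px); return e+d*(z-e[2])/d[2]
def proj(c,p):
    K,Rm,e=c; q=K@(Rm.T@(np.array(p)-e)); return q[:2]/q[2]
def blobs(img,lo,hi,amin=4):
    h=cv2.cvtColor(img,cv2.COLOR_RGB2HSV); m=cv2.inRange(h,np.array(lo),np.array(hi))
    n,l,s,c=cv2.connectedComponentsWithStats(m)
    return m,l,[(int(s[i,4]),s[i,:4].tolist(),c[i].round(1).tolist()) for i in range(1,n) if s[i,4]>=amin]
E
python3 - <<'E'
from h import *
t=cv2.imread("pics/top0.png");s=cv2.imread("pics/side0.png")
cv2.imwrite("pics/tz.png",np.vstack([cv2.resize(t[165:275,180:300],(600,550),interpolation=cv2.INTER_CUBIC)]))
cv2.imwrite("pics/sz.png",cv2.resize(s[140:345,200:400],(585,600),interpolation=cv2.INTER_CUBIC))
c=cam("top");cs=cam("side")
for n in["top","side"]:
    im=cv2.imread(f"pics/{n}0.png")[:,:,::-1].copy()
    print(n,"red",blobs(im,(0,150,60),(4,255,255))[2]);print("or",blobs(im,(5,140,60),(18,255,255))[2])
print(plane(c,(236,220),110),plane(c,(218,242),110),plane(c,(385,243),60))
E
```

```text
top red [(4, [384, 239, 4, 2], [385.5, 239.5]), (41, [389, 240, 8, 7], [392.8, 243.0]), (7, [383, 242, 2, 4], [383.6, 243.3]), (223, [424, 290, 29, 27], [438.2, 303.4])]
or [(917, [0, 32, 21, 48], [9.1, 54.8]), (3113, [19, 32, 105, 49], [70.0, 50.4]), (1521, [124, 33, 34, 49], [140.6, 56.7]), (6360, [158, 34, 138, 49], [226.5, 57.8]), (4754, [297, 35, 102, 48], [347.0, 58.7]), (1506, [399, 36, 34, 48], [415.5, 58.9]), (3161, [433, 36, 69, 48], [466.9, 59.6]), (1526, [501, 37, 36, 48], [517.9, 60.1]), (2724, [535, 37, 25, 258], [551.7, 117.4]), (156, [268, 196, 23, 31], [282.0, 210.6]), (321, [377, 233, 21, 21], [386.5, 243.1]), (14, [216, 240, 4, 4], [217.5, 241.5])]
side red [(13, [300, 291, 6, 5], [302.9, 293.1])]
or [(6, [0, 12, 2, 4], [0.5, 13.5]), (85, [268, 202, 30, 20], [283.8, 213.0])]
[518.84789886  86.13947164 110.        ] [459.76538798 133.13834126 110.        ] [ 459.85761953 -327.24837885   60.        ]
```

View pics/tz.png

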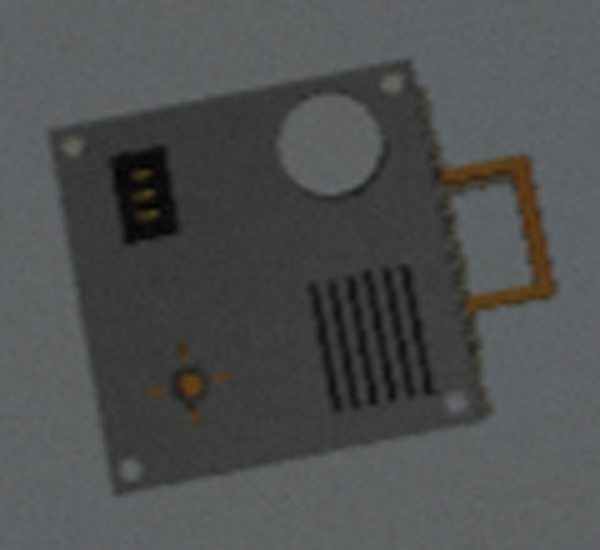

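View pics/sz.png

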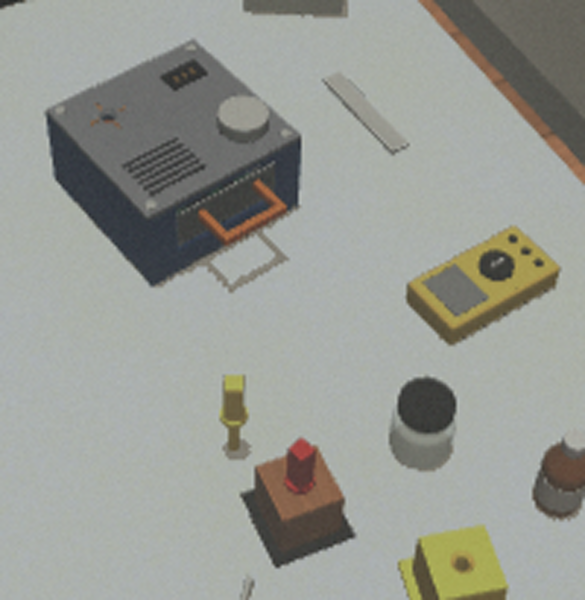

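```bash
python3 - <<'E'
from h import *
t=cv2.imread("pics/top0.png");s=cv2.imread("pics/side0.png")
a=cv2.resize(t[190:270,340:450],(770,560),interpolation=cv2.INTER_CUBIC)
cv2.imwrite("pics/tz2.png",cv2.convertScaleAbs(a,alpha=1.8))
c=cam("top");cs=cam("side")
print("dowel top",plane(c,(392.3,243),115),plane(cs,(303,293),115),proj(cs,(460,-327,60)))
print("hole",plane(c,(217.5,241.5),105), plane(cs,(236.5,179.5),110))
E
```

```text
dowel top [ 459.44328173 -331.67263509  115.        ] [ 460.68684516 -332.85436721  115.        ] [300.92961189 302.78955234]
hole [461.14230013 135.27544943 105.        ] [461.65344521 134.1066149  110.        ]
```

View pics/tz2.png

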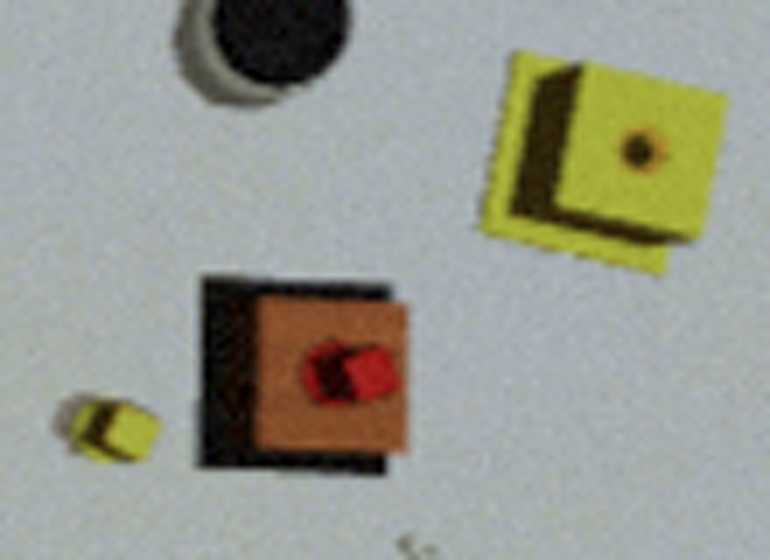

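The dowel's top is at about (459.5, -332) and the hole at about (461, 135). The unit is yawed about 0.19 rad. I'll move over the stand for a wrist view, partly closing the gripper on the way.

Emit:
send_rows(commands=[[[-0.025,-0.03,-0.001],0.1],[[-0.05,-0.06,-0.002],0.2],[[-0.075,-0.09,-0.004],0.3],[[-0.1,-0.12,-0.005],0.4],[[-0.125,-0.15,-0.006],0.5],[[-0.15,-0.18,-0.007],0.6],[[-0.175,-0.21,-0.009],0.7],[[-0.2,-0.24,-0.01],0.8]], hand=0, force=20)

```text
clock: 0.82
eef_pos: [310.0, 198.0, 183.9]
eef_rot: [3.141, -0.0, 1.911]
wrist_force: [0.4, 0.1, -0.4]
finger_gap: 47.8
```

```bash
cat >> h.py <<'E'
def togo(tgt,yaw=None,st=None):
    st=st or manip.read_state()
    Rm=R.from_euler('xyz',st['eef_rot']).as_matrix()
    d=Rm.T@(np.array(tgt)-st['eef_pos'])
    print("t",round(st['clock'],2),"pos",st['eef_pos'].round(1),"rot",st['eef_rot'].round(3),"F",st['wrist_force'].round(1),"gap",round(st['finger_gap'],1),"j",st['joints'].round(2))
    print("shift mm",d.round(1),"dist",np.linalg.norm(d).round(1), "turn",None if yaw is None else round((st['eef_rot'][2]-yaw+np.pi)%(2*np.pi)-np.pi,3))
E
python3 -c "
from h import *
togo((460,-332,200),1.571)"
```

```text
t 0.82 pos [310.  198.  183.9] rot [ 3.141 -0.     1.911] F [ 0.4  0.1 -0.4] gap 47.8 j [ 0.47 -0.13  1.96 -0.    1.31  0.13]
shift mm [-549.6  -35.7  -16.2] dist 551.0 turn 0.34
```

Emit:
send_rows(commands=[[[-0.036,-0.002,-0.001],0.04],[[-0.072,-0.005,-0.002],0.08],[[-0.108,-0.007,-0.003],0.12],[[-0.144,-0.009,-0.004],0.16],[[-0.18,-0.012,-0.005],0.2],[[-0.216,-0.014,-0.006],0.24],[[-0.252,-0.016,-0.007],0.29],[[-0.288,-0.019,-0.008],0.34]])

```text
clock: 1.48
eef_pos: [389.7, -79.7, 191.8]
eef_rot: [3.141, 0.0, 1.573]
wrist_force: [0.9, -0.5, -0.6]
finger_gap: 46.7
```

```bash

python3 -c "
from h import *
togo((460,-332,200),1.571)"
```

```text
t 1.48 pos [389.7 -79.7 191.8] rot [3.141 0.    1.573] F [ 0.9 -0.5 -0.6] gap 46.7 j [-0.29 -0.06  1.89  0.    1.32 -0.3 ]
shift mm [-252.5   69.7   -8.1] dist 262.0 turn 0.002
```

Emit:
send_rows(commands=[[[-0.035,0.01,-0.001],0],[[-0.07,0.02,-0.002],0],[[-0.105,0.03,-0.003],0],[[-0.14,0.04,-0.004],0],[[-0.18,0.05,-0.006],0],[[-0.22,0.06,-0.008],0],[[-0.248,0.07,-0.008],0],[[-0.248,0.07,-0.008],0]])

```text
clock: 2.15
eef_pos: [461.1, -329.4, 198.4]
eef_rot: [-3.14, -0.0, 1.573]
wrist_force: [-0.9, 0.6, -0.6]
finger_gap: 46.8
```

```bash

python3 -c "
from h import *
togo((460,-332,200),1.571)
st=manip.read_state(); im=manip.camera('wrist')
cv2.imwrite('pics/w1.png',im[:,:,::-1])
np.save('w1.npy',np.r_[st['eef_pos'],st['eef_rot']])
print(manip.read_state()['eef_pos'])
print(blobs(im,(0,150,60),(4,255,255),30)[2])"
```

```text
t 2.15 pos [ 461.1 -329.4  198.4] rot [-3.14  -0.     1.573] F [-0.9  0.6 -0.6] gap 46.8 j [-0.68  0.32  1.44 -0.    1.39 -0.69]
shift mm [-2.6 -1.1 -1.6] dist 3.2 turn 0.002
[ 460.73636331 -327.18647691  198.45822745]
[(165, [263, 183, 26, 19], [277.2, 190.1]), (395, [264, 197, 24, 24], [275.6, 208.3]), (351, [137, 279, 30, 21], [152.4, 291.1])]
```

View pics/w1.png

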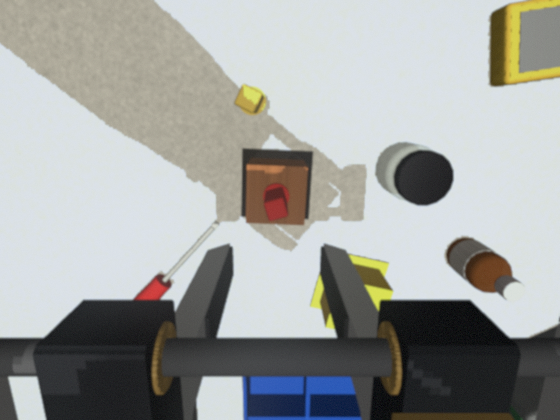

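The wrist view shows the stand at (277,190) with the dowel's handle at (276,205). I'll retake it now that the arm has settled and enlarge it.

```bash

python3 -c "
from h import *
st=manip.read_state(); im=manip.camera('wrist'); c=cam('wrist',st)
togo((460,-332,200),1.571,st)
cv2.imwrite('pics/w2.png',im[:,:,::-1])
a=im[140:240,230:330,::-1].copy()
cv2.imwrite('pics/w2z.png',cv2.convertScaleAbs(cv2.resize(a,(600,600),interpolation=cv2.INTER_CUBIC),alpha=1.5))
m,l,b=blobs(im,(0,150,20),(6,255,255),30);print(b)
print(im[195:215:2,275])
print(plane(c,(277,192),60))
"
```

```text
t 2.2 pos [ 460.7 -327.2  198.5] rot [-3.140e+00 -1.000e-03  1.573e+00] F [-0.4  0.9  0.2] gap 47.1 j [-0.68  0.32  1.44 -0.    1.39 -0.68]
shift mm [-4.8 -0.8 -1.5] dist 5.1 turn 0.002
[(188, [263, 186, 27, 19], [277.2, 192.7]), (395, [265, 199, 23, 24], [276.1, 210.9]), (315, [138, 280, 30, 20], [153.6, 291.9])]
[[ 84  38  36]
 [ 84  40  37]
 [ 83  38  35]
 [ 97  46  41]
 [137  50  48]
 [152  54  52]
 [152  52  48]
 [155  57  54]
 [154  57  54]
 [153  57  54]]
[ 460.92086854 -326.76021261   60.        ]
```

View pics/w2z.png

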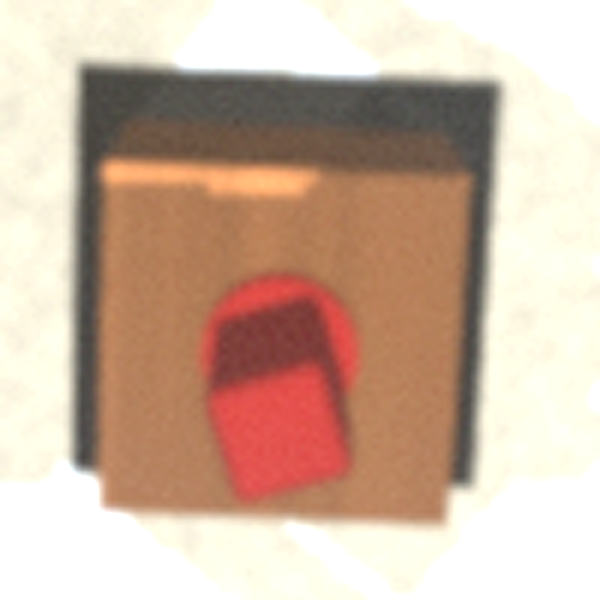

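```bash

python3 -c "
from h import *
st=manip.read_state(); c=cam('wrist',st)
im=cv2.imread('pics/w2.png')[:,:,::-1].copy()
m=((im[:,:,0]>118)&(im[:,:,1]<80)).astype(np.uint8)*255
m[:198]=0;m[:,:255]=0;m[:,300:]=0;m[230:]=0
n,l,s,cc=cv2.connectedComponentsWithStats(m);print(s,cc)
i=1+np.argmax(s[1:,4]); pts=np.argwhere(l==i)[:,::-1].astype(np.float32)
W=np.array([plane(c,p,115)[:2] for p in pts],np.float32)
print(cv2.minAreaRect(W),W.mean(0))
col=lambda z,p:plane(c,(230+p[0]/6-.4,140+p[1]/6-.4),z).round(1)
for p in [(210,393),(318,362),(350,465),(242,503),(280,431)]: print(col(115,p))
print('stand', [col(60,p) for p in [(100,160),(472,172),(447,522),(102,508)]])
print('collar',col(65,(281,347)))
"
```

```text
[[     0      0    560    420 234756]
 [   263    198      3      5     11]
 [   286    198      4      8     22]
 [   264    201     25     23    411]] [[279.50640239 209.4964346 ]
 [263.63636364 199.81818182]
 [287.68181818 200.54545455]
 [275.8296837  212.27493917]]
((459.80767822265625, -331.39697265625), (18.018091201782227, 17.71525001525879), 17.68910026550293) [ 459.81943 -331.32584]
[ 450.2 -325.   115. ]
[ 465.5 -320.4  115. ]
[ 470.2 -335.6  115. ]
[ 454.8 -341.3  115. ]
[ 460.2 -330.6  115. ]
stand [array([ 430.6, -299.8,   60. ]), array([ 491.4, -301.5,   60. ]), array([ 488.8, -361.6,   60. ]), array([ 429.8, -359.4,   60. ])]
collar [ 460.3 -329.9   65. ]
```

```bash

python3 -c "
from h import *
togo((460,-331,74),1.871)"
```

```text
t 2.25 pos [ 460.6 -325.8  198.8] rot [-3.140e+00 -1.000e-03  1.575e+00] F [0.5 0.7 0.2] gap 46.6 j [-0.68  0.31  1.44  0.    1.39 -0.68]
shift mm [ -5.3  -0.5 124.8] dist 124.9 turn -0.296
```

Emit:
send_rows(commands=[[[-0.003,0,0.005],-0.1],[[-0.006,0,0.01],-0.2],[[-0.006,0,0.015],-0.296],[[-0.006,0,0.025],-0.296],[[-0.006,0,0.035],-0.296],[[-0.006,0,0.04],-0.296],[[-0.006,0,0.04],-0.296],[[-0.006,0,0.04],-0.296]])

```text
clock: 2.92
eef_pos: [460.9, -331.1, 159.6]
eef_rot: [-3.141, -0.0, 1.871]
wrist_force: [0.2, -0.4, 0.5]
finger_gap: 46.9
```

```bash

python3 -c "
from h import *
st=manip.read_state(); im=manip.camera('wrist'); c=cam('wrist',st)
togo((460,-331,74),1.871,st)
print(manip.read_state()['eef_pos'])
cv2.imwrite('pics/w3.png',im[:,:,::-1])
m=((im[:,:,0]>118)&(im[:,:,1]<85)&(im[:,:,2]<85)).astype(np.uint8)*255
m[:,:200]=0;m[:,350:]=0
n,l,s,cc=cv2.connectedComponentsWithStats(m)
for i in range(1,n):
  if s[i,4]>150:
    pts=np.argwhere(l==i)[:,::-1].astype(np.float32)
    W=np.array([plane(c,p,115)[:2] for p in pts],np.float32)
    print(s[i],cv2.minAreaRect(W),W.mean(0))
"
```

```text
t 2.92 pos [ 460.9 -331.1  159.6] rot [-3.141 -0.     1.871] F [ 0.2 -0.4  0.5] gap 46.9 j [-0.69  0.35  1.49 -0.    1.3  -0.99]
shift mm [ 0.4 -0.8 85.6] dist 85.6 turn -0.0
[ 461.07337423 -331.33744448  160.01485916]
[ 253  177   47   57 1121] ((457.77044677734375, -321.29803466796875), (33.35248947143555, 42.260623931884766), 18.924753189086914) [ 457.13235 -323.34576]
```

View pics/w3.png

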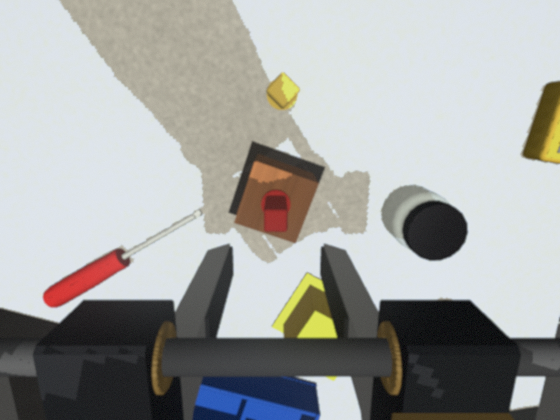

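The handle is now square to the jaws, with its top face near (276,218). I'll fit just that face.

```bash

python3 -c "
from h import *
im=cv2.imread('pics/w3.png')[:,:,::-1].copy()
st=manip.read_state(); st['eef_pos']=np.array([460.9,-331.1,159.6]); st['eef_rot']=np.array([-3.141,0,1.871]); c=cam('wrist',st)
for z in (115,): print(plane(c,(276,218),z))
print(im[190:240:2,276,:2].tolist()); print(im[218,256:298,:2].tolist())
print(proj(c,(460,-331,115)))
cv2.imwrite('pics/w3z.png',cv2.convertScaleAbs(cv2.resize(im[170:250,235:315,::-1],(640,640),interpolation=cv2.INTER_CUBIC),alpha=1.4))
"
```

```text
[ 459.95250243 -330.37120991  115.        ]
[[132, 52], [155, 50], [147, 49], [96, 38], [86, 35], [85, 40], [87, 40], [88, 40], [88, 41], [91, 37], [130, 46], [152, 51], [155, 52], [155, 54], [157, 55], [155, 52], [155, 54], [154, 54], [154, 55], [153, 54], [139, 52], [122, 77], [123, 88], [139, 114], [178, 172]]
[[122, 85], [123, 87], [118, 84], [117, 81], [118, 83], [120, 84], [122, 83], [125, 77], [135, 64], [144, 51], [153, 51], [155, 53], [157, 55], [156, 53], [158, 56], [155, 52], [155, 54], [156, 53], [158, 56], [155, 52], [157, 55], [155, 54], [155, 53], [155, 51], [156, 55], [156, 52], [155, 53], [154, 52], [152, 51], [146, 53], [132, 56], [120, 67], [124, 83], [127, 87], [128, 91], [127, 87], [128, 91], [127, 90], [124, 86], [129, 92], [126, 88], [125, 88]]
[275.81100509 218.79108474]
```

View pics/w3z.png

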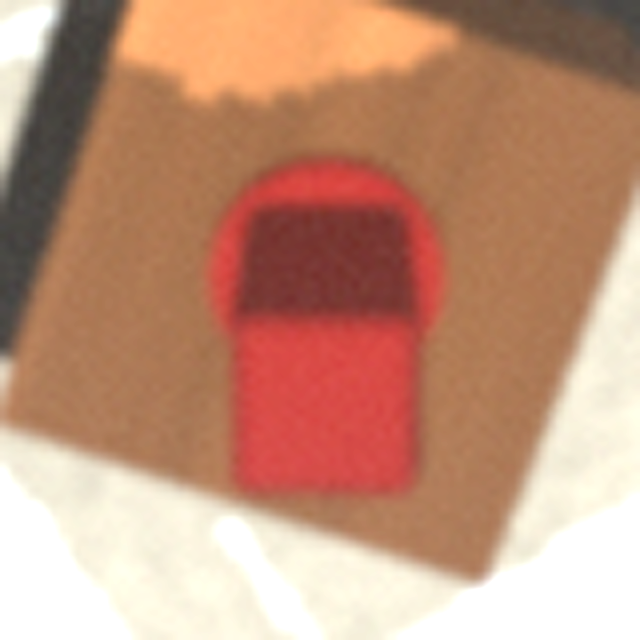

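```bash

python3 -c "
from h import *
togo((460.1,-332.2,74),1.871)"
```

```text
t 2.97 pos [ 461.1 -331.3  160. ] rot [3.141 0.    1.871] F [-0.8 -0.7  0.4] gap 47.2 j [-0.69  0.35  1.49 -0.    1.3  -0.99]
shift mm [-0.5 -1.2 86. ] dist 86.0 turn -0.0
```

Emit:
send_rows(commands=[[[-0.001,-0.001,0.02],0],[[-0.001,-0.001,0.04],0],[[-0.001,-0.001,0.06],0],[[-0.001,-0.001,0.075],0],[[-0.001,-0.001,0.083],0],[[-0.001,-0.001,0.086],0],[[-0.001,-0.001,0.086],0],[[-0.001,-0.001,0.086],0]])

```text
clock: 3.63
eef_pos: [460.7, -333.0, 74.8]
eef_rot: [3.141, 0.001, 1.872]
wrist_force: [-0.4, 0.4, -0.1]
finger_gap: 46.9
```

Emit:
send_rows(commands=[[[0,0,0],0],[[0,0,0],0],[[0,0,0],0],[[0,0,0],0],[[0,0,0],0],[[0,0,0],0],[[0,0,0],0],[[0,0,0],0]], hand=1, force=25)

```text
clock: 4.3
eef_pos: [460.4, -332.7, 73.9]
eef_rot: [3.141, 0.0, 1.872]
wrist_force: [0.0, -0.1, 1.7]
finger_gap: 17.9
```

```bash

python3 -c "
from h import *
togo((460.1,-332.2,150),1.871)"
```

```text
t 4.3 pos [ 460.4 -332.7   73.9] rot [3.141 0.    1.872] F [ 0.  -0.1  1.7] gap 17.9 j [-0.69  0.44  1.58  0.    1.13 -0.99]
shift mm [  0.6  -0.1 -76.1] dist 76.1 turn 0.001
```

Emit:
send_rows(commands=[[[0,0,-0.008],0],[[0,0,-0.02],0],[[0,0,-0.038],0],[[0,0,-0.06],0],[[0,0,-0.085],0],[[0,0,-0.11],0],[[0,0,-0.13],0],[[0,0,-0.135],0]])

```text
clock: 4.97
eef_pos: [461.1, -333.3, 213.3]
eef_rot: [3.138, 0.005, 1.872]
wrist_force: [0.2, -0.0, -0.9]
finger_gap: 17.9
```

```bash

python3 -c "
from h import *
togo((461,134.5,210),1.871)
cv2.imwrite('pics/w4.png',manip.camera('wrist')[:,:,::-1])
togo((461,134.5,210),1.871)
"
```

```text
t 4.97 pos [ 461.1 -333.3  213.3] rot [3.138 0.005 1.872] F [ 0.2 -0.  -0.9] gap 17.9 j [-0.69  0.31  1.41 -0.    1.41 -0.99]
shift mm [446.8 138.6   1.6] dist 467.8 turn 0.001
t 5.02 pos [ 461.  -333.2  212.1] rot [3.139 0.004 1.872] F [-0.2  0.7 -0.3] gap 17.6 j [-0.69  0.31  1.41 -0.    1.41 -0.99]
shift mm [446.7 138.7   0.7] dist 467.7 turn 0.001
```

View pics/w4.png

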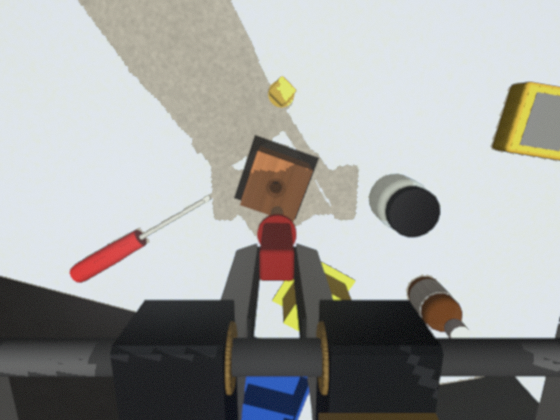

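```bash

python3 -c "
from h import *
im=cv2.imread('pics/w4.png')[:,:,::-1]
st=manip.read_state(); st['eef_pos']=np.array([461.1,-333.3,212.8]); c=cam('wrist',st)
print(plane(c,(276,187),58))
togo((461,75,215),1.871)
"
```

```text
[ 460.28954707 -331.90891292   58.        ]
t 5.02 pos [ 461.  -333.2  212.1] rot [3.139 0.004 1.872] F [-0.2  0.7 -0.3] gap 17.6 j [-0.69  0.31  1.41 -0.    1.41 -0.99]
shift mm [389.8 121.1  -4.2] dist 408.2 turn 0.001
```

Emit:
send_rows(commands=[[[0.015,0.005,0],0],[[0.04,0.013,-0.001],0],[[0.07,0.022,-0.002],0],[[0.1,0.031,-0.003],0],[[0.13,0.04,-0.004],0],[[0.16,0.05,-0.004],0],[[0.19,0.059,-0.004],0],[[0.22,0.068,-0.004],0]])

```text
clock: 5.68
eef_pos: [459.3, -100.8, 211.7]
eef_rot: [-3.14, -0.001, 1.872]
wrist_force: [0.2, -0.1, -0.5]
finger_gap: 17.4
```

Emit:
send_rows(commands=[[[0.03,0.009,0],0],[[0.06,0.018,0],0],[[0.09,0.028,0],0],[[0.12,0.037,0],0],[[0.145,0.045,0],0],[[0.16,0.05,0],0],[[0.17,0.053,0],0],[[0.17,0.053,0],0]])

```text
clock: 6.35
eef_pos: [459.8, 76.9, 212.0]
eef_rot: [-3.14, -0.0, 1.874]
wrist_force: [-0.5, -0.8, -0.3]
finger_gap: 17.6
```

```bash

python3 -c "
from h import *
manip.camera('top');manip.camera('top');
st=manip.read_state(); im=manip.camera('wrist');
togo((461,134.5,210),1.871,st)
togo((461,134.5,210),1.871)
cv2.imwrite('pics/w5.png',im[:,:,::-1])
np.save('w5.npy',np.r_[st['eef_pos'],st['eef_rot']])
"
```

```text
t 6.45 pos [460.1  75.2 212.3] rot [-3.141  0.     1.872] F [-0.5  0.2 -0.2] gap 17.7 j [ 0.08  0.08  1.69 -0.    1.37 -0.22]
shift mm [56.3 18.5  2.2] dist 59.3 turn 0.001
t 6.5 pos [460.2  74.9 212.4] rot [-3.141  0.     1.871] F [-0.5 -0.6 -0.8] gap 17.6 j [ 0.08  0.08  1.69 -0.    1.37 -0.22]
shift mm [56.7 18.4  2.4] dist 59.7 turn 0.0
```

View pics/w5.png

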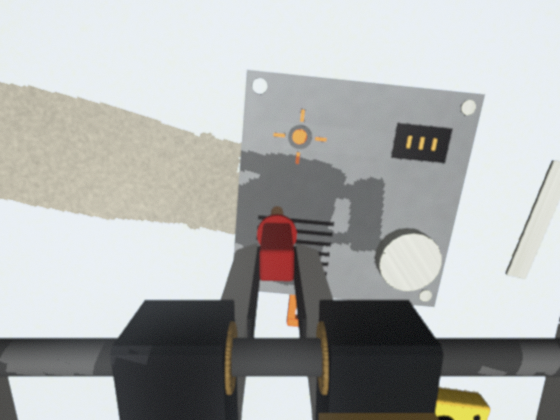

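```bash

python3 -c "
from h import *
im=cv2.imread('pics/w5.png')[:,:,::-1].copy()
w=np.load('w5.npy');st=dict(eef_pos=w[:3],eef_rot=w[3:]);c=cam('wrist',st)
m,l,b=blobs(im,(5,120,60),(20,255,255),5);print(b)
b=[x for x in b if 265<x[2][0]<335 and x[2][1]<175]
for x in b: print(x[2],plane(c,x[2],110).round(1))
Rm=R.from_euler('xyz',w[3:]).as_matrix()
print('tip exp px',proj(c,w[:3]+Rm@[0,0,69]))
for p in [(247,70),(483,95),(237,287),(434,306)]: print(plane(c,p,110).round(1))
cv2.imwrite('pics/w5z.png',cv2.convertScaleAbs(np.hstack([cv2.resize(im[100:175,262:337,::-1],(400,400),interpolation=cv2.INTER_CUBIC),cv2.resize(im[190:290,227:327,::-1],(400,400),interpolation=cv2.INTER_CUBIC)]),alpha=1.4))
"
```

```text
[(22, [301, 110, 3, 11], [302.0, 115.0]), (158, [293, 130, 14, 14], [299.3, 136.3]), (22, [274, 134, 10, 3], [278.9, 134.6]), (22, [418, 137, 5, 13], [419.6, 143.4]), (24, [316, 138, 10, 3], [320.7, 138.9]), (5, [406, 139, 2, 5], [406.8, 141.0]), (30, [431, 138, 7, 13], [432.7, 144.0]), (28, [296, 153, 3, 11], [297.1, 158.1]), (254, [287, 295, 12, 31], [292.4, 311.6]), (299, [321, 328, 8, 67], [324.6, 363.6]), (239, [225, 338, 7, 56], [227.7, 367.4]), (526, [334, 413, 102, 7], [385.7, 416.3])]
[302.0, 115.0] [458.1 153.  110. ]
[299.3, 136.3] [461.4 135.5 110. ]
[278.9, 134.6] [444.3 131.7 110. ]
[320.7, 138.9] [479.7 138.9 110. ]
[297.1, 158.1] [465.4 117.2 110. ]
tip exp px [276.8402152  210.65648466]
[403.8 173.4 110. ]
[597.1 213.2 110. ]
[448.8 -17.7 110. ]
[638.4  20.  110. ]
```

View pics/w5z.png

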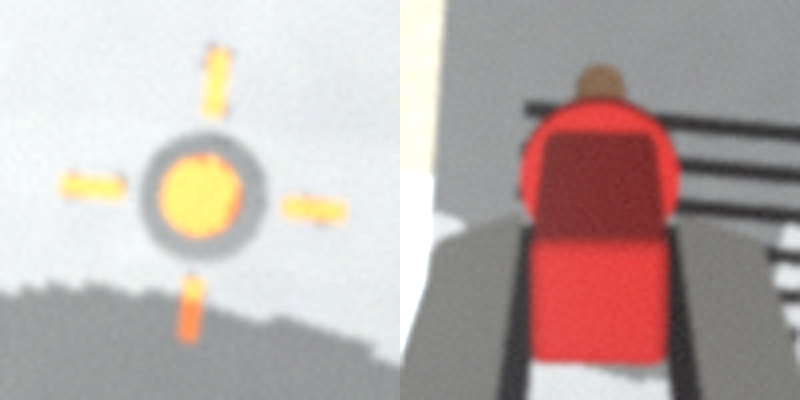

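```bash

python3 -c "
from h import *
togo((461.8,135.3,190),1.871)
"
```

```text
t 6.5 pos [460.2  74.9 212.4] rot [-3.141  0.     1.871] F [-0.5 -0.6 -0.8] gap 17.6 j [ 0.08  0.08  1.69 -0.    1.37 -0.22]
shift mm [57.2 19.5 22.4] dist 64.4 turn 0.0
```

Emit:
send_rows(commands=[[[0.01,0.0035,0],0],[[0.025,0.0085,0.003],0],[[0.04,0.0136,0.008],0],[[0.05,0.017,0.014],0],[[0.0555,0.019,0.019],0],[[0.0572,0.0195,0.022],0],[[0.0572,0.0195,0.022],0],[[0.0572,0.0195,0.022],0]])

```text
clock: 7.17
eef_pos: [461.9, 135.7, 190.7]
eef_rot: [-3.141, 0.0, 1.872]
wrist_force: [0.3, 0.3, -0.9]
finger_gap: 17.7
```

```bash

python3 -c "
from h import *
manip.camera('top')
st=manip.read_state(); im=manip.camera('wrist'); c=cam('wrist',st)
togo((461.8,135.3,165),1.871)
cv2.imwrite('pics/w6z.png',cv2.resize(im[130:290,200:360,::-1],(600,600),interpolation=cv2.INTER_CUBIC))
s=manip.camera('side'); cv2.imwrite('pics/s6z.png',cv2.resize(s[140:240,190:290,::-1],(600,600),interpolation=cv2.INTER_CUBIC))
m,l,b=blobs(im,(5,120,60),(20,255,255),5)
for x in b:
  if 230<x[2][0]<335 and x[2][1]<240: print(x[2],plane(c,x[2],110).round(1))
"
```

```text
t 7.27 pos [462.1 135.6 191. ] rot [3.141 0.    1.871] F [-0.6  0.5 -0.1] gap 17.4 j [ 0.21  0.13  1.68 -0.    1.33 -0.09]
shift mm [-0.2 -0.4 26. ] dist 26.0 turn 0.0
[278.6, 186.4] [458.2 152.9 110. ]
[276.5, 203.9] [461.  138.1 110. ]
[255.5, 205.2] [444.5 131.8 110. ]
[297.9, 209.1] [479.6 139.1 110. ]
```

View pics/w6z.png

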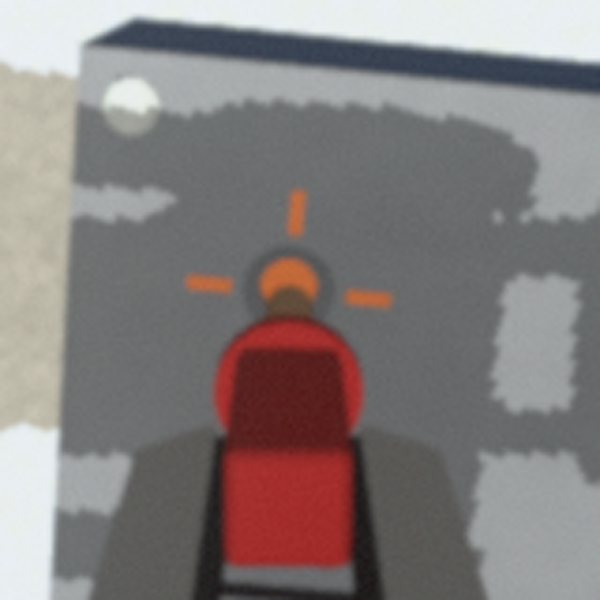

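View pics/s6z.png

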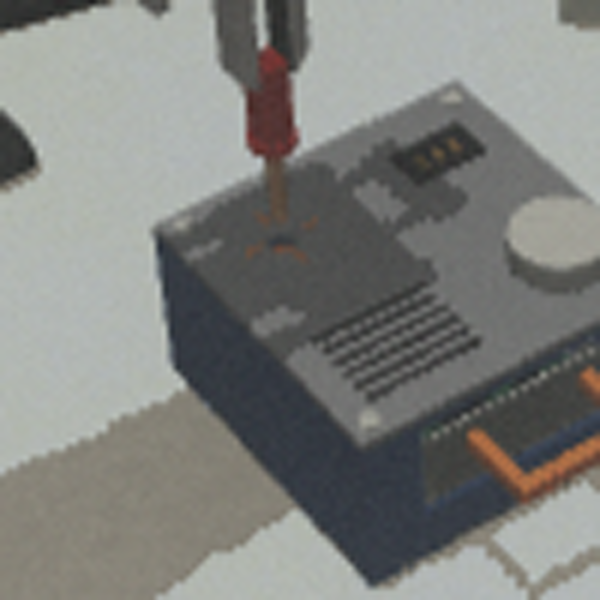

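The wrist and side views both show the tip directly over the hole. I'll go down gently.

Emit:
send_rows(commands=[[[0,0,0.002],0],[[0,0,0.004],0],[[0,0,0.006],0],[[0,0,0.008],0],[[0,0,0.01],0],[[0,0,0.012],0],[[0,0,0.013],0],[[0,0,0.014],0]])

```text
clock: 7.98
eef_pos: [461.9, 136.1, 176.6]
eef_rot: [-3.141, 0.0, 1.872]
wrist_force: [0.5, -0.4, -0.4]
finger_gap: 17.6
```

Emit:
send_rows(commands=[[[0,0,0.001],0],[[0,0,0.002],0],[[0,0,0.003],0],[[0,0,0.004],0],[[0,0,0.005],0],[[0,0,0.006],0],[[0,0,0.006],0],[[0,0,0.006],0]])

```text
clock: 8.65
eef_pos: [461.9, 136.1, 170.7]
eef_rot: [-3.142, -0.0, 1.872]
wrist_force: [0.7, -0.9, -0.4]
finger_gap: 18.1
```

Emit:
send_rows(commands=[[[0,0,0.0007],0],[[0,0,0.0014],0],[[0,0,0.002],0],[[0,0,0.0026],0],[[0,0,0.0032],0],[[0,0,0.0038],0],[[0,0,0.004],0],[[0,0,0.004],0]])

```text
clock: 9.32
eef_pos: [461.9, 136.1, 166.7]
eef_rot: [-3.141, -0.0, 1.872]
wrist_force: [0.0, -0.9, -1.0]
finger_gap: 17.8
```

Emit:
send_rows(commands=[[[0,0,0.0007],0],[[0,0,0.0014],0],[[0,0,0.002],0],[[0,0,0.0026],0],[[0,0,0.0032],0],[[0,0,0.0038],0],[[0,0,0.004],0],[[0,0,0.004],0]])

```text
clock: 9.98
eef_pos: [462.1, 136.1, 163.1]
eef_rot: [3.141, 0.0, 1.872]
wrist_force: [-0.5, 0.2, 5.1]
finger_gap: 17.8
```

Contact came at about 5 N with TCP z near 163. From here I'll go in small steps.

Emit:
send_rows(commands=[[[0,0,0.0003],0],[[0,0,0.0006],0],[[0,0,0.0009],0],[[0,0,0.0012],0],[[0,0,0.0016],0],[[0,0,0.002],0],[[0,0,0.002],0],[[0,0,0.002],0]])

```text
clock: 10.65
eef_pos: [462.2, 136.2, 161.4]
eef_rot: [3.14, 0.0, 1.872]
wrist_force: [-1.1, -1.2, 7.1]
finger_gap: 17.5
```

```bash
python3 -c "
from h import *
for i in range(3): s=manip.read_state(); print(s['clock'],s['wrist_force'],s['eef_pos'])"
```

```text
10.65 [-1.12094872 -1.20162759  7.1276675 ] [462.2289626  136.15815838 161.36404207]
10.65 [-1.12094872 -1.20162759  7.1276675 ] [462.2289626  136.15815838 161.36404207]
10.65 [-1.12094872 -1.20162759  7.1276675 ] [462.2289626  136.15815838 161.36404207]
```

Emit:
send_rows(commands=[[[0,0,0.0003],0],[[0,0,0.0006],0],[[0,0,0.0009],0],[[0,0,0.0012],0],[[0,0,0.0015],0],[[0,0,0.0015],0],[[0,0,0.0015],0],[[0,0,0.0015],0]])

```text
clock: 11.32
eef_pos: [462.3, 136.2, 160.0]
eef_rot: [3.14, 0.0, 1.872]
wrist_force: [-1.5, 0.8, 8.1]
finger_gap: 18.0
```

```bash
python3 -c "
from h import *
s=manip.camera('side'); cv2.imwrite('pics/s7z.png',cv2.resize(s[140:240,200:330,::-1],(780,600),interpolation=cv2.INTER_CUBIC))
"
```

```text
(no output)
```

View pics/s7z.png

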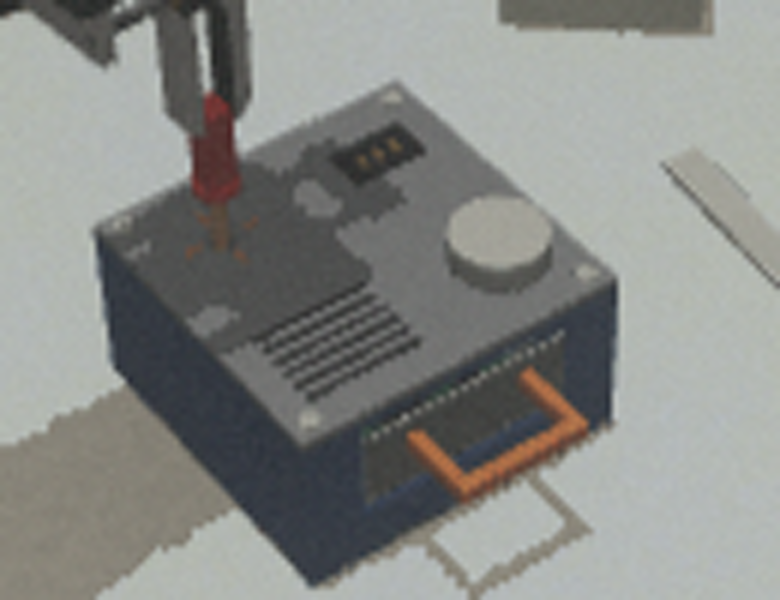

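The tray is still shut and the force is 8.1 N. I'll push on 1 mm at a time.

Emit:
send_rows(commands=[[[0,0,0.0002],0],[[0,0,0.0004],0],[[0,0,0.0006],0],[[0,0,0.0008],0],[[0,0,0.001],0],[[0,0,0.001],0],[[0,0,0.001],0],[[0,0,0.001],0]])

```text
clock: 12.03
eef_pos: [462.3, 136.2, 159.0]
eef_rot: [3.14, 0.0, 1.872]
wrist_force: [-1.5, -0.1, 8.1]
finger_gap: 17.5
```

```bash
python3 -c "
from h import *
s=manip.camera('side'); cv2.imwrite('pics/s8z.png',cv2.resize(s[140:240,200:330,::-1],(780,600),interpolation=cv2.INTER_CUBIC))
print(blobs(s,(5,140,60),(18,255,255),30)[2]);print(manip.read_state()['wrist_force'])
"
```

```text
[(89, [268, 202, 30, 20], [283.7, 213.2])]
[-1.67497363  0.07669672  8.92204199]
```

Emit:
send_rows(commands=[[[0,0,0.0002],0],[[0,0,0.0004],0],[[0,0,0.0006],0],[[0,0,0.0008],0],[[0,0,0.001],0],[[0,0,0.001],0],[[0,0,0.001],0],[[0,0,0.001],0]])

```text
clock: 12.75
eef_pos: [462.2, 136.2, 157.8]
eef_rot: [3.141, 0.0, 1.872]
wrist_force: [-1.0, -0.7, 6.6]
finger_gap: 17.9
```

```bash
python3 -c "
from h import *
s=manip.camera('side'); cv2.imwrite('pics/s9z.png',cv2.resize(s[140:240,200:330,::-1],(780,600),interpolation=cv2.INTER_CUBIC))
print(blobs(s,(5,140,60),(18,255,255),30)[2]);print(manip.read_state()['wrist_force'])
"
```

```text
[(81, [273, 206, 29, 21], [288.2, 217.7])]
[-0.70444123 -0.38271154  6.98950873]
```

View pics/s9z.png

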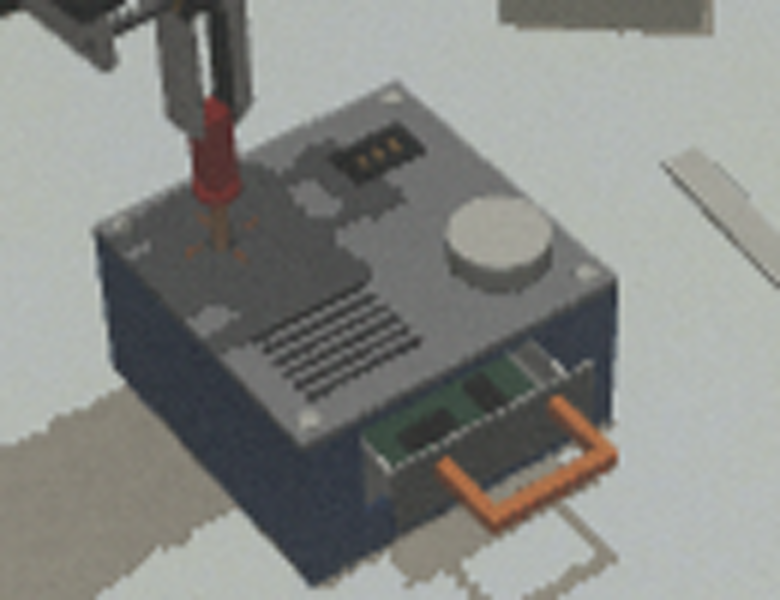

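```bash
python3 -c "
from h import *
c=cam('side')
for p in [(283.7,213.2),(288.2,217.7)]: print(plane(c,p,78))
"
```

```text
[548.43391743 -34.6678526   78.        ]
[552.87128272 -57.13252052  78.        ]
```

The tray has jumped out by about 23–25 mm with the tip about 21 mm deep. Now I'll withdraw straight up.

Emit:
send_rows(commands=[[[0,0,0],0],[[0,0,-0.003],0],[[0,0,-0.008],0],[[0,0,-0.015],0],[[0,0,-0.023],0],[[0,0,-0.033],0],[[0,0,-0.045],0],[[0,0,-0.055],0]])

```text
clock: 13.47
eef_pos: [462.0, 136.1, 213.6]
eef_rot: [3.141, 0.0, 1.872]
wrist_force: [-0.7, -0.0, -0.7]
finger_gap: 17.7
```

```bash
python3 -c "
from h import *
togo((460.4,-332.7,210),1.872)
"
```

```text
t 13.47 pos [462.  136.1 213.6] rot [3.141 0.    1.872] F [-0.7 -0.  -0.7] gap 17.7 j [ 0.21  0.12  1.65 -0.    1.38 -0.09]
shift mm [-447.3 -140.5    3.6] dist 468.8 turn -0.0
```

Emit:
send_rows(commands=[[[-0.015,-0.005,0],0],[[-0.04,-0.0126,0],0],[[-0.07,-0.022,0],0],[[-0.1,-0.0314,0],0],[[-0.13,-0.041,0],0],[[-0.165,-0.052,0],0],[[-0.2,-0.063,0],0],[[-0.235,-0.074,0],0]])

```text
clock: 14.13
eef_pos: [460.7, -112.0, 213.1]
eef_rot: [3.141, 0.0, 1.872]
wrist_force: [1.1, 0.1, -1.3]
finger_gap: 17.7
```

Emit:
send_rows(commands=[[[-0.035,-0.011,0],0],[[-0.07,-0.022,0],0],[[-0.105,-0.033,0],0],[[-0.14,-0.044,0],0],[[-0.17,-0.0534,0],0],[[-0.19,-0.06,0],0],[[-0.205,-0.0644,0],0],[[-0.212,-0.0666,0],0]])

```text
clock: 14.8
eef_pos: [459.8, -334.3, 212.4]
eef_rot: [-3.141, -0.0, 1.87]
wrist_force: [-0.1, 0.5, -0.1]
finger_gap: 17.5
```

```bash
python3 -c "
from h import *
togo((460.4,-332.7,210),1.872)
manip.camera('top');manip.camera('top')
st=manip.read_state(); im=manip.camera('wrist');c=cam('wrist',st)
togo((460.4,-332.7,210),1.872)
print(proj(c,(460.4,-332.2,58)))
cv2.imwrite('pics/w10z.png',cv2.resize(im[130:290,200:360,::-1],(600,600),interpolation=cv2.INTER_CUBIC))
"
```

```text
t 14.8 pos [ 459.8 -334.3  212.4] rot [-3.141 -0.     1.87 ] F [-0.1  0.5 -0.1] gap 17.5 j [-0.69  0.32  1.41 -0.    1.42 -0.99]
shift mm [1.4 1.  2.4] dist 3.0 turn -0.002
t 14.95 pos [ 460.2 -332.2  212.4] rot [-3.142 -0.     1.872] F [ 0.4  0.9 -0.1] gap 17.9 j [-0.69  0.31  1.41  0.    1.41 -0.99]
shift mm [-0.5  0.1  2.4] dist 2.4 turn -0.0
[277.3870248  188.52218845]
```

View pics/w10z.png

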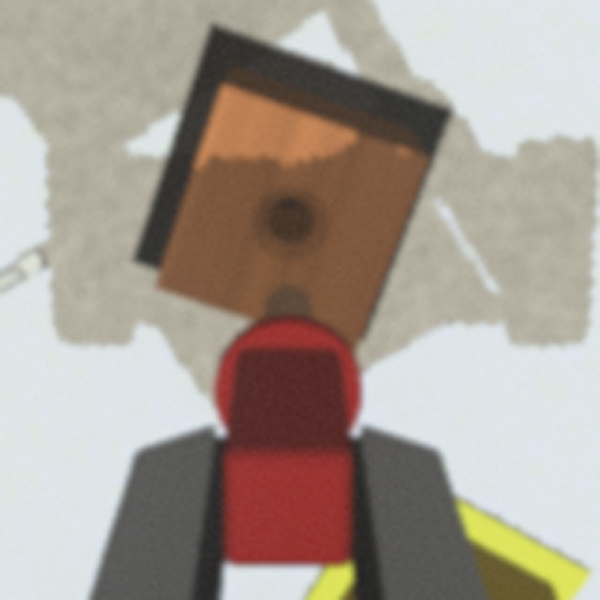

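The hole is within a pixel of where I expected it, and the dowel has not slipped. Lowering it now.

Emit:
send_rows(commands=[[[0,0,0.008],0],[[0,0,0.02],0],[[0,0,0.034],0],[[0,0,0.048],0],[[0,0,0.06],0],[[0,0,0.068],0],[[0,0,0.073],0],[[0,0,0.075],0]])

```text
clock: 15.62
eef_pos: [460.1, -331.9, 136.7]
eef_rot: [-3.141, -0.001, 1.872]
wrist_force: [0.2, 0.3, -0.6]
finger_gap: 17.0
```

Emit:
send_rows(commands=[[[0,0,0.002],0],[[0,0,0.005],0],[[0,0,0.009],0],[[0,0,0.013],0],[[0,0,0.017],0],[[0,0,0.021],0],[[0,0,0.025],0],[[0,0,0.027],0]])

```text
clock: 16.28
eef_pos: [460.0, -332.4, 109.6]
eef_rot: [-3.141, -0.001, 1.872]
wrist_force: [-0.4, 0.3, -1.3]
finger_gap: 17.7
```

```bash
python3 -c "
from h import *
togo((460.4,-332.7,73.9),1.872)
"
```

```text
t 16.28 pos [ 460.  -332.4  109.6] rot [-3.141e+00 -1.000e-03  1.872e+00] F [-0.4  0.3 -1.3] gap 17.7 j [-0.69  0.4   1.54 -0.    1.2  -0.99]
shift mm [-0.4  0.3 35.7] dist 35.7 turn -0.0
```

Emit:
send_rows(commands=[[[0,0,0.004],0],[[0,0,0.009],0],[[0,0,0.014],0],[[0,0,0.019],0],[[0,0,0.024],0],[[0,0,0.029],0],[[0,0,0.033],0],[[0,0,0.035],0]])

```text
clock: 16.95
eef_pos: [460.0, -332.4, 74.5]
eef_rot: [-3.141, -0.001, 1.872]
wrist_force: [-1.1, 0.7, -0.7]
finger_gap: 17.7
```

Emit:
send_rows(commands=[[[0,0,0.0003],0],[[0,0,0.0006],0],[[0,0,0.0009],0],[[0,0,0.0012],0],[[0,0,0.0012],0],[[0,0,0.0012],0],[[0,0,0.0012],0],[[0,0,0.0012],0]])

```text
clock: 17.62
eef_pos: [460.2, -332.5, 74.1]
eef_rot: [3.142, 0.0, 1.872]
wrist_force: [-0.3, -0.1, 0.7]
finger_gap: 17.6
```

Emit:
send_rows(commands=[[[0,0,0],0],[[0,0,0],0],[[0,0,0],0],[[0,0,0],0],[[0,0,0],0],[[0,0,0],0],[[0,0,0],0],[[0,0,0],0]], hand=0)

```text
clock: 18.28
eef_pos: [460.2, -332.5, 74.1]
eef_rot: [3.142, 0.0, 1.872]
wrist_force: [-0.7, -0.1, -0.3]
finger_gap: 46.9
```

Emit:
send_rows(commands=[[[0,0,-0.004],0],[[0,0,-0.012],0],[[0,0,-0.024],0],[[0,0,-0.04],0],[[0,0,-0.06],0],[[0,0,-0.085],0],[[0,0,-0.11],0],[[0,0,-0.13],0]])

```text
clock: 18.95
eef_pos: [460.4, -332.7, 207.5]
eef_rot: [3.14, 0.002, 1.872]
wrist_force: [0.4, -0.4, -0.4]
finger_gap: 47.0
```

```bash
python3 -c "
from h import *
togo((553,-57,190),0.187)
im=manip.camera('wrist')
cv2.imwrite('pics/w11z.png',cv2.resize(im[100:260,200:360,::-1],(600,600),interpolation=cv2.INTER_CUBIC))
im=manip.camera('side')
cv2.imwrite('pics/s11z.png',cv2.resize(im[190:350,220:380,::-1],(600,600),interpolation=cv2.INTER_CUBIC))
"
```

```text
t 18.95 pos [ 460.4 -332.7  207.5] rot [3.140e+00 2.000e-03 1.872e+00] F [ 0.4 -0.4 -0.4] gap 47.0 j [-0.69  0.32  1.42 -0.    1.4  -0.99]
shift mm [235.8 170.2  17.2] dist 291.3 turn 1.685
```

View pics/w11z.png

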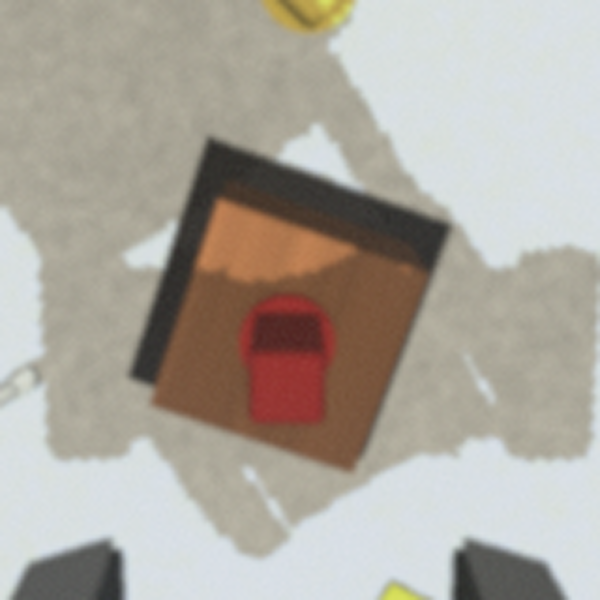

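View pics/s11z.png

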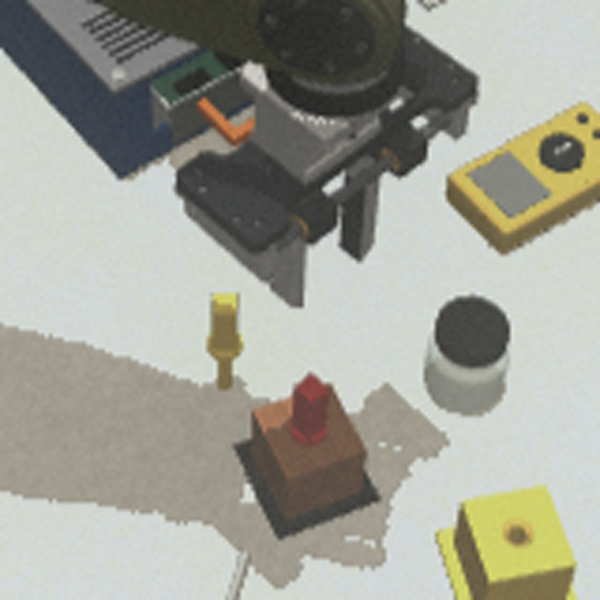

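The wrist and side views both show the dowel seated in the stand. Next I'll go over the tray handle, turning the jaws along the unit's x axis.

Emit:
send_rows(commands=[[[0.015,0.01,0],0.11],[[0.04,0.028,0.002],0.22],[[0.07,0.05,0.004],0.34],[[0.1,0.072,0.007],0.46],[[0.13,0.094,0.01],0.58],[[0.155,0.112,0.012],0.7],[[0.18,0.13,0.014],0.82],[[0.2,0.145,0.016],0.94]], hand=0.1)

```text
clock: 19.72
eef_pos: [539.5, -96.2, 188.0]
eef_rot: [-3.141, -0.0, 0.927]
wrist_force: [1.0, -0.6, 0.2]
finger_gap: 42.6
```

```bash
python3 -c "
from h import *
togo((553,-57,190),0.187)
"
```

```text
t 19.72 pos [539.5 -96.2 188. ] rot [-3.141 -0.     0.927] F [ 1.  -0.6  0.2] gap 42.6 j [-0.24  0.28  1.51  0.    1.35  0.4 ]
shift mm [ 39.5 -12.8  -2. ] dist 41.5 turn 0.74
```

Emit:
send_rows(commands=[[[0.008,-0.002,0],0.11],[[0.016,-0.005,0],0.22],[[0.024,-0.008,0],0.33],[[0.031,-0.01,0],0.45],[[0.036,-0.012,-0.001],0.57],[[0.039,-0.013,-0.002],0.68],[[0.039,-0.013,-0.002],0.74],[[0.039,-0.013,-0.002],0.74]])

```text
clock: 20.38
eef_pos: [552.0, -59.2, 190.0]
eef_rot: [-3.141, 0.0, 0.189]
wrist_force: [-0.1, -0.1, -0.5]
finger_gap: 42.3
```

```bash
python3 -c "
from h import *
manip.camera('top');
st=manip.read_state(); im=manip.camera('wrist');c=cam('wrist',st)
np.save('w12.npy',np.r_[st['eef_pos'],st['eef_rot']])
togo((553,-57,190),0.187,st);togo((553,-57,190),0.187)
cv2.imwrite('pics/w12.png',im[:,:,::-1])
print(blobs(im,(5,140,60),(18,255,255),30)[2])
"
```

```text
t 20.43 pos [552.  -59.3 189.9] rot [-3.141  0.     0.193] F [-0.4 -0.1 -0.7] gap 42.0 j [-0.17  0.3   1.48  0.    1.36  1.2 ]
shift mm [ 1.5 -2.1 -0.1] dist 2.5 turn 0.006
t 20.48 pos [552.  -59.4 190. ] rot [-3.141  0.     0.194] F [ 0.3 -0.2 -0.1] gap 42.4 j [-0.17  0.3   1.48 -0.    1.36  1.2 ]
shift mm [ 1.4 -2.2 -0. ] dist 2.6 turn 0.007
[(1472, [241, 155, 55, 85], [277.5, 196.6]), (74, [39, 256, 10, 10], [43.9, 260.2]), (2588, [458, 272, 85, 66], [499.6, 302.0])]
```

View pics/w12.png

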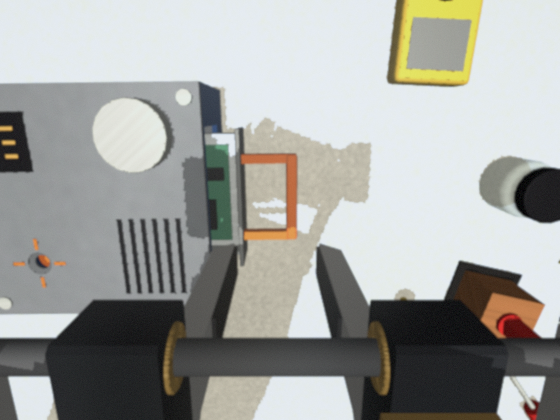

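The bar handle is upright in the image, columns 287–297 and rows 155–240, with its middle at about (292,197).

```bash
python3 -c "
from h import *
im=cv2.imread('pics/w12.png')[:,:,::-1].copy()
w=np.load('w12.npy');st=dict(eef_pos=w[:3],eef_rot=w[3:]);c=cam('wrist',st)
m,l,b=blobs(im,(3,130,60),(20,255,255),300); i=l[197,292]; ys,xs=np.where(l==i)
print(xs.max(),ys.min(),ys.max())
for r in (165,180,200,220,230): q=xs[(ys==r)&(xs>270)];print(r,q.min(),q.max())
for x in (289,293,296): q=ys[xs==x];print(x,q.min(),q.max())
for zt in (73,77,81,85,89):
  a=plane(c,(292,ys.min()-.5),zt);d=plane(c,(292,ys.max()+.5),zt);print(zt,np.linalg.norm(a-d).round(1),((a+d)/2).round(1), (plane(c,(296.7,197),zt)-plane(c,(287,197),zt)).round(1))
cs=cam('side')
cv2.imwrite('pics/w12z.png',cv2.resize(im[140:260,230:310,::-1],(400,600),interpolation=cv2.INTER_CUBIC))
"
```

```text
296 154 239
165 287 295
180 287 295
200 287 295
220 287 295
230 271 295
289 155 238
293 155 238
296 233 234
73 83.0 [554.2 -74.4  73. ] [ 1.8 -9.   0. ]
77 82.0 [555.1 -74.   77. ] [ 1.7 -8.8  0. ]
81 81.0 [555.9 -73.6  81. ] [ 1.7 -8.7  0. ]
85 80.0 [556.8 -73.3  85. ] [ 1.7 -8.6  0. ]
89 79.0 [557.7 -72.9  89. ] [ 1.7 -8.5  0. ]
```

View pics/w12z.png

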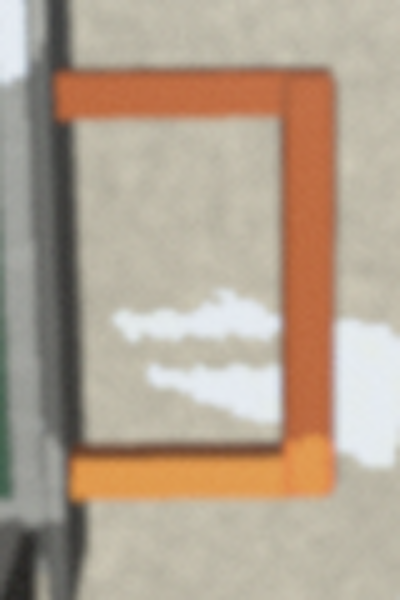

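```bash
python3 -c "
from h import *
w=np.load('w12.npy');st=dict(eef_pos=w[:3],eef_rot=w[3:]);c=cam('wrist',st);cs=cam('side')
im=cv2.imread('pics/s9z.png'); cv2.imwrite('pics/s9zz.png',cv2.resize(im[340:560,400:640],(720,660),interpolation=cv2.INTER_CUBIC)[:600])
for z in (75,80,85,90):
  for p in [(296.2,154.5),(296.2,239),(286.8,163)]: print(z, ((proj(cs,plane(c,p,z))-[200,140]+.5)*6).round(0), ((((proj(cs,plane(c,p,z))-[200,140]+.5)*6)-[400,340])*3).round(0))
"
```

```text
75 [617. 464.] [652. 372.]
75 [490. 537.] [270. 591.]
75 [595. 461.] [586. 362.]
80 [618. 456.] [655. 349.]
80 [493. 528.] [278. 565.]
80 [596. 453.] [589. 339.]
85 [619. 449.] [658. 327.]
85 [495. 520.] [285. 539.]
85 [598. 446.] [593. 317.]
90 [620. 441.] [660. 304.]
90 [498. 511.] [293. 513.]
90 [599. 438.] [596. 295.]
```

View pics/s9zz.png

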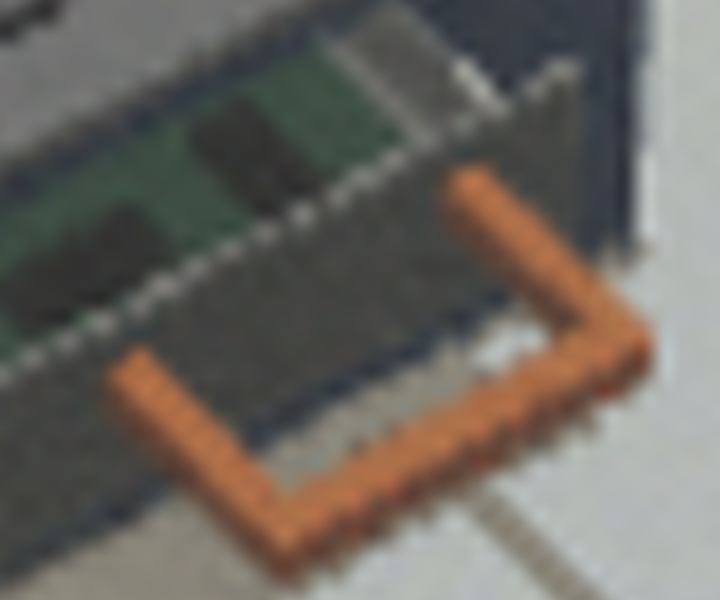

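The bar's top comes out at about 83 mm by triangulation, so its middle is near (556.4, -73.4, 77). I'll move over it and go down.

```bash
python3 -c "
from h import *
togo((556.4,-73.4,58),0.187)
"
```

```text
t 20.48 pos [552.  -59.4 190. ] rot [-3.141  0.     0.194] F [ 0.3 -0.2 -0.1] gap 42.4 j [-0.17  0.3   1.48 -0.    1.36  1.2 ]
shift mm [  1.7  14.6 132. ] dist 132.8 turn 0.007
```

Emit:
send_rows(commands=[[[0.001,0.008,0.01],0.003],[[0.002,0.0145,0.025],0.006],[[0.002,0.0145,0.04],0.006],[[0.002,0.0145,0.055],0.006],[[0.002,0.0145,0.068],0.006],[[0.002,0.0145,0.075],0.006],[[0.002,0.0145,0.075],0.006],[[0.002,0.0145,0.075],0.006]])

```text
clock: 21.15
eef_pos: [556.9, -73.6, 115.0]
eef_rot: [-3.141, 0.0, 0.186]
wrist_force: [-0.5, 1.0, -0.1]
finger_gap: 42.4
```

```bash
python3 -c "
from h import *
togo((556.4,-73.4,58),0.187)
cv2.imwrite('pics/w13.png',manip.camera('wrist')[:,:,::-1])
"
```

```text
t 21.15 pos [556.9 -73.6 115. ] rot [-3.141  0.     0.186] F [-0.5  1.  -0.1] gap 42.4 j [-0.2   0.38  1.56 -0.    1.21  1.19]
shift mm [-0.4 -0.3 57. ] dist 57.0 turn -0.001
```

View pics/w13.png

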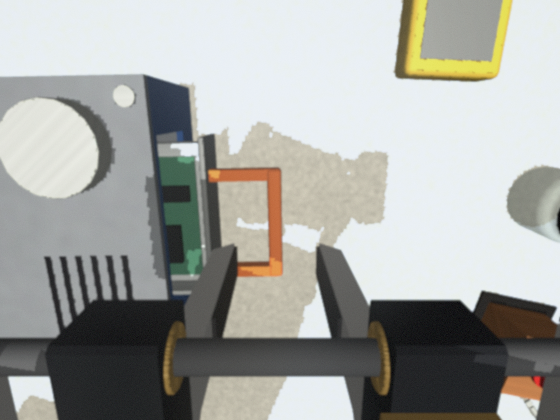

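The bar at column 275 is centred between the fingers, and the left finger comes down in the gap. Going down and pinching.

Emit:
send_rows(commands=[[[0,0,0.005],0],[[0,0,0.014],0],[[0,0,0.024],0],[[0,0,0.034],0],[[0,0,0.044],0],[[0,0,0.052],0],[[0,0,0.057],0],[[0,0,0.057],0]])

```text
clock: 21.87
eef_pos: [556.3, -73.2, 56.6]
eef_rot: [-3.141, 0.002, 0.186]
wrist_force: [-1.1, 0.3, -0.6]
finger_gap: 42.2
```

Emit:
send_rows(commands=[[[0,0,0],0],[[0,0,0],0],[[0,0,0],0],[[0,0,0],0],[[0,0,0],0],[[0,0,0],0],[[0,0,0],0],[[0,0,0],0]], hand=1, force=20)

```text
clock: 22.53
eef_pos: [556.9, -73.3, 58.1]
eef_rot: [3.142, -0.0, 0.186]
wrist_force: [-0.4, -1.0, 0.5]
finger_gap: 0.5
```

The gap closed to 0.5 mm, so the bar is not between the pads. I'll look.

```bash
python3 -c "
from h import *
cv2.imwrite('pics/w14.png',manip.camera('wrist')[:,:,::-1])
s=manip.camera('side'); cv2.imwrite('pics/s14z.png',cv2.resize(s[140:290,200:350,::-1],(600,600),interpolation=cv2.INTER_CUBIC))
"
```

```text
(no output)
```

View pics/w14.png

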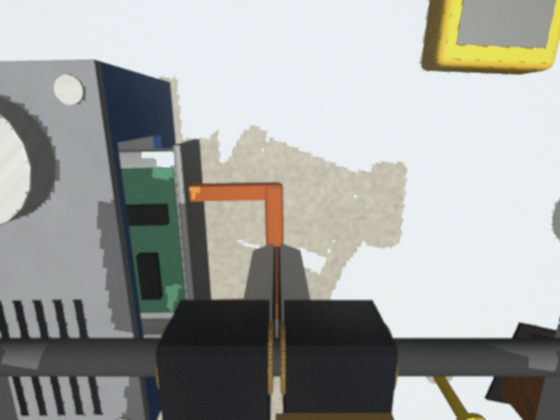

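View pics/s14z.png

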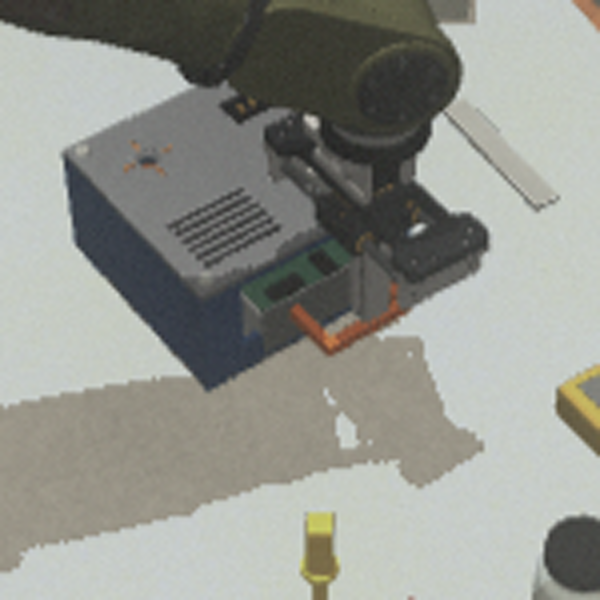

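```bash
python3 -c "
from h import *
s=manip.camera('side'); cv2.imwrite('pics/s15z.png',cv2.resize(s[190:240,260:320,::-1],(720,600),interpolation=cv2.INTER_CUBIC))
im=cv2.imread('pics/w14.png');cv2.imwrite('pics/w14z.png',cv2.resize(im[180:310,180:360],(800,578),interpolation=cv2.INTER_CUBIC))
cs=cam('side');st=manip.read_state();p=st['eef_pos']
togo((0,0,0))
print(((proj(cs,p)-[260,190]+.5)*12), ((proj(cs,(556.4,-73.4,83))-[260,190]+.5)*12))
"
```

```text
t 22.68 pos [556.9 -73.3  58.1] rot [ 3.142 -0.     0.186] F [-0.3  0.3  0.4] gap 0.6 j [-0.2   0.45  1.61  0.    1.09  1.19]
shift mm [-533.8 -174.9   58. ] dist 564.7 turn None
[385.23994499 428.91508333] [385.686824   364.49384341]
```

View pics/s15z.png

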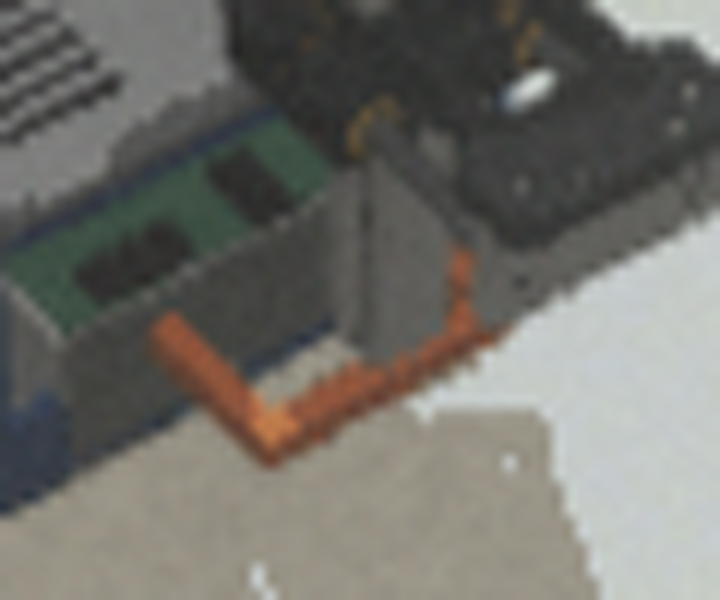

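View pics/w14z.png

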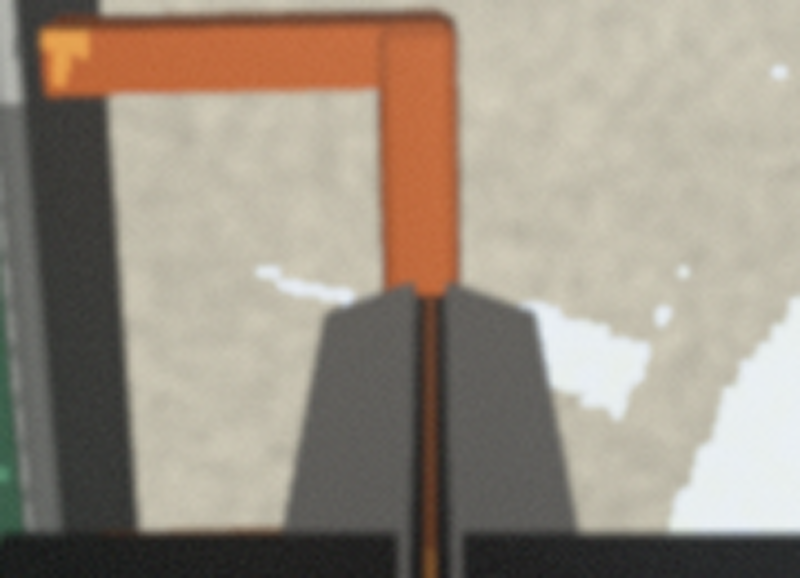

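```bash
python3 -c "
from h import *
cs=cam('side')
u=np.array([.956,.295,0])
for z in (207.5,217,227,237,247):
  for s in (-25,25):
    print(z,s,((proj(cs,np.array([460.4,-332.7,z])+s*u)-[220,190]+.5)*3.75).round(0))
"
```

```text
207.5 -25 [290. 331.]
207.5 25 [346. 287.]
217 -25 [290. 322.]
217 25 [347. 278.]
227 -25 [291. 313.]
227 25 [348. 269.]
237 -25 [291. 303.]
237 25 [349. 259.]
247 -25 [292. 294.]
247 25 [350. 249.]
```

Both views show that the physical fingertips end about 25 mm above the reported TCP, so the fingers closed just above the bar. I'll open, go down about 25 mm further and pinch again.

Emit:
send_rows(commands=[[[0,0,-0.004],0],[[0,0,-0.008],0],[[0,0,-0.01],0],[[0,0,-0.01],0],[[0,0,-0.01],0],[[0,0,-0.01],0],[[0,0,-0.01],0],[[0,0,-0.01],0]], hand=0.1)

```text
clock: 23.35
eef_pos: [556.8, -73.3, 67.9]
eef_rot: [-3.142, 0.0, 0.186]
wrist_force: [0.1, 0.6, -0.5]
finger_gap: 41.9
```

Emit:
send_rows(commands=[[[0,0,0.004],0],[[0,0,0.009],0],[[0,0,0.014],0],[[0,0,0.019],0],[[0,0,0.024],0],[[0,0,0.029],0],[[0,0,0.033],0],[[0,0,0.034],0]])

```text
clock: 24.02
eef_pos: [556.5, -73.2, 33.1]
eef_rot: [-3.141, 0.001, 0.186]
wrist_force: [0.1, -0.8, -0.1]
finger_gap: 42.1
```

```bash
python3 -c "
from h import *
togo((556.4,-73.4,33),0.187)
s=manip.camera('side'); cv2.imwrite('pics/s16z.png',cv2.resize(s[190:240,260:320,::-1],(720,600),interpolation=cv2.INTER_CUBIC))
"
```

```text
t 24.02 pos [556.5 -73.2  33.1] rot [-3.141e+00  1.000e-03  1.860e-01] F [ 0.1 -0.8 -0.1] gap 42.1 j [-0.2   0.48  1.62 -0.    1.04  1.19]
shift mm [-0.2  0.1  0.1] dist 0.3 turn -0.001
```

View pics/s16z.png

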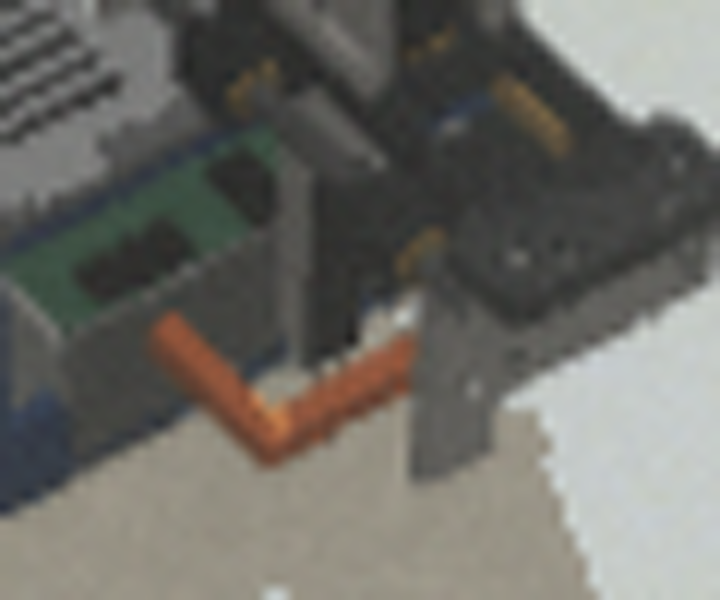

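Now the outer finger is in front of the bar and the inner one is in the gap. Pinching.

Emit:
send_rows(commands=[[[0,0,0],0],[[0,0,0],0],[[0,0,0],0],[[0,0,0],0],[[0,0,0],0],[[0,0,0],0],[[0,0,0],0],[[0,0,0],0]], hand=1, force=20)

```text
clock: 24.73
eef_pos: [557.0, -73.3, 34.2]
eef_rot: [3.142, -0.0, 0.186]
wrist_force: [-1.4, 0.7, 1.2]
finger_gap: 9.8
```

Emit:
send_rows(commands=[[[0,0.003,0],0],[[0,0.008,0],0],[[0,0.015,0],0],[[0,0.022,0],0],[[0,0.029,0],0],[[0,0.036,0],0],[[0,0.042,0],0],[[0,0.046,0],0]])

```text
clock: 25.4
eef_pos: [566.5, -119.6, 34.2]
eef_rot: [3.141, -0.002, 0.185]
wrist_force: [7.3, 4.5, -1.0]
finger_gap: 10.2
```

Emit:
send_rows(commands=[[[0,0.002,0],0],[[0,0.004,0],0],[[0,0.006,0],0],[[0,0.008,0],0],[[0,0.01,0],0],[[0,0.012,0],0],[[0,0.013,0],0],[[0,0.013,0],0]])

```text
clock: 26.07
eef_pos: [569.1, -132.2, 34.2]
eef_rot: [3.141, -0.003, 0.185]
wrist_force: [9.1, 2.4, -3.5]
finger_gap: 9.7
```

Emit:
send_rows(commands=[[[0,0.0005,0],0],[[0,0.001,0],0],[[0,0.0015,0],0],[[0,0.002,0],0],[[0,0.0025,0],0],[[0,0.003,0],0],[[0,0.003,0],0],[[0,0.003,0],0]])

```text
clock: 26.73
eef_pos: [569.7, -134.9, 34.2]
eef_rot: [3.141, -0.003, 0.185]
wrist_force: [10.5, 1.9, -2.3]
finger_gap: 9.7
```

Emit:
send_rows(commands=[[[0,0.0005,0],0],[[0,0.001,0],0],[[0,0.0015,0],0],[[0,0.002,0],0],[[0,0.0025,0],0],[[0,0.003,0],0],[[0,0.003,0],0],[[0,0.003,0],0]])

```text
clock: 27.4
eef_pos: [569.9, -136.2, 34.2]
eef_rot: [-3.14, -0.002, 0.186]
wrist_force: [8.1, 14.5, 1.2]
finger_gap: 10.1
```

The pull force rose to 14.5 N at the stop. Releasing and lifting.

Emit:
send_rows(commands=[[[0,0,0],0],[[0,0,0],0],[[0,0,0],0],[[0,0,0],0],[[0,0,0],0],[[0,0,0],0],[[0,0,0],0],[[0,0,0],0]], hand=0.2)

```text
clock: 28.07
eef_pos: [568.9, -137.2, 34.0]
eef_rot: [3.142, 0.0, 0.186]
wrist_force: [0.8, 0.2, -0.3]
finger_gap: 37.8
```

Emit:
send_rows(commands=[[[0,0,-0.005],0],[[0,0,-0.015],0],[[0,0,-0.03],0],[[0,0,-0.05],0],[[0,0,-0.075],0],[[0,0,-0.1],0],[[0,0,-0.125],0],[[0,0,-0.14],0]])

```text
clock: 28.73
eef_pos: [569.5, -137.3, 178.1]
eef_rot: [3.14, -0.003, 0.186]
wrist_force: [-0.6, 0.0, 0.5]
finger_gap: 37.4
```

```bash
python3 -c "
from h import *
manip.camera('top')
st=manip.read_state();im=manip.camera('wrist');c=cam('wrist',st)
togo((556.4,-73.4,33),0.187,st)
cv2.imwrite('pics/w17.png',im[:,:,::-1])
s=manip.camera('side'); cv2.imwrite('pics/s17.png',s[:,:,::-1])
m,l,b=blobs(im,(3,130,60),(20,255,255),100);print(b)
"
```

```text
t 28.78 pos [ 570.3 -137.6  180.2] rot [ 3.138 -0.006  0.186] F [ 0.5 -0.1  3.9] gap 37.3 j [-0.3   0.37  1.41 -0.    1.35  1.09]
shift mm [ -2.8 -66.1 147. ] dist 161.2 turn -0.001
[(1602, [222, 159, 58, 88], [260.3, 201.5]), (137, [112, 165, 16, 11], [119.1, 170.0]), (718, [404, 282, 69, 39], [440.4, 296.1]), (416, [363, 328, 16, 67], [372.4, 366.4]), (176, [175, 336, 10, 39], [179.6, 354.8]), (152, [175, 375, 15, 20], [180.7, 384.5]), (684, [369, 413, 121, 7], [430.5, 416.5])]
```

View pics/w17.png

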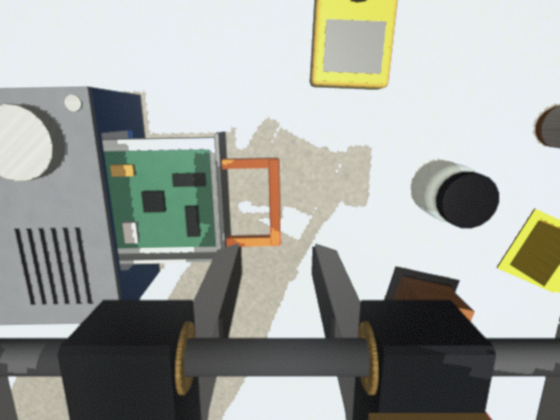

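View pics/s17.png

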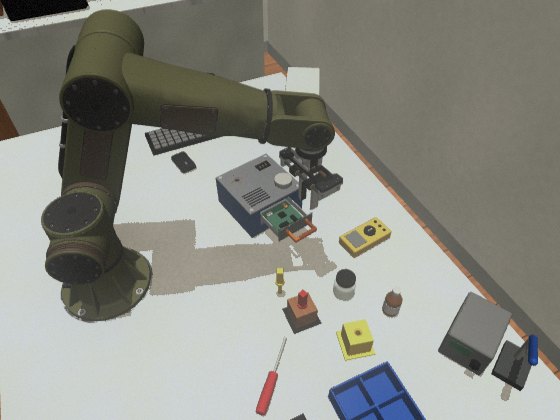

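```bash
python3 -c "
from h import *
st=manip.read_state();c=cam('wrist',st);cs=cam('side')
togo((556.4,-73.4,33),0.187,st)
a=cv2.imread('pics/side0.png')[:,:,::-1].copy();b=cv2.imread('pics/s17.png')[:,:,::-1].copy()
pa=[x for x in blobs(a,(5,140,60),(18,255,255),30)[2]];pb=[x for x in blobs(b,(5,140,60),(18,255,255),20)[2]];print(pa,pb)
cv2.imwrite('pics/cmp.png',np.vstack([cv2.resize(a[190:240,250:330,::-1],(480,300),interpolation=cv2.INTER_CUBIC),cv2.resize(b[190:250,250:330,::-1],(400,300),interpolation=cv2.INTER_CUBIC)[:,:,:].copy() if 0 else cv2.resize(b[190:240,250:330,::-1],(480,300),interpolation=cv2.INTER_CUBIC)]))
print('bar now',plane(c,(276.5,201.5),83))
"
```

```text
t 28.88 pos [ 569.3 -137.3  175.5] rot [ 3.14e+00 -2.00e-03  1.86e-01] F [ 0.7 -0.5  0.4] gap 37.5 j [-0.3   0.38  1.41 -0.    1.35  1.09]
shift mm [ -1.2 -65.3 142.4] dist 156.7 turn -0.001
[(85, [268, 202, 30, 20], [283.8, 213.0])] [(187, [0, 103, 14, 36], [4.1, 122.7]), (82, [286, 219, 30, 22], [300.4, 232.2])]
bar now [ 571.38747612 -137.59604914   83.        ]
```

View pics/cmp.png

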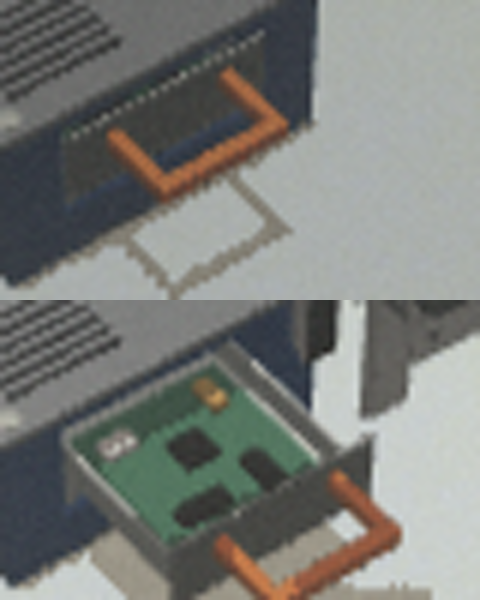

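```bash
python3 -c "
from h import *
cs=cam('side')
for a,b in [((277.5,222.8),(296.7,239.7)),((298,210.3),(317,228.3)),((283.8,213),(300.4,232.2))]: 
  d=plane(cs,b,82)-plane(cs,a,82);print(d.round(1),np.linalg.norm(d).round(1))
st=manip.read_state();im=manip.camera('top');cv2.imwrite('pics/t18.png',cv2.resize(im[160:280,180:460,::-1],(784,336),interpolation=cv2.INTER_CUBIC))
t0=cv2.imread('pics/top0.png')[:,:,::-1].copy()
for i in (t0,im): print([x for x in blobs(i,(5,140,60),(18,255,255),50)[2] if x[2][1]>150][:4])
"
```

```text
[ 23.  -82.3   0. ] 85.4
[ 18.3 -88.5   0. ] 90.4
[ 11.4 -89.5   0. ] 90.2
[(156, [268, 196, 23, 31], [282.0, 210.6]), (321, [377, 233, 21, 21], [386.5, 243.1])]
[(341, [377, 233, 21, 21], [386.3, 243.0])]
```

View pics/t18.png

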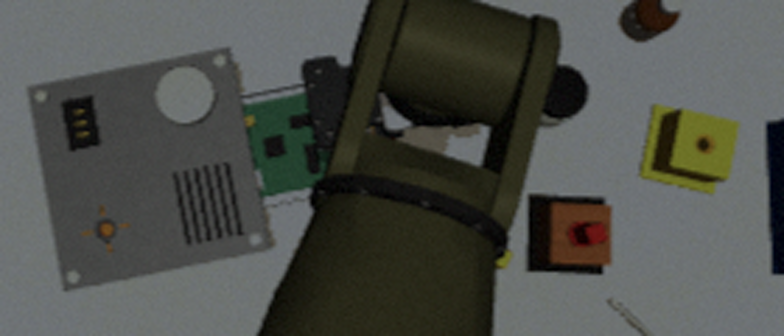

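The measured travel is about 90 mm, the dowel is seated, and the arm is clear of everything. Handing in.

```bash
python3 -c "
from h import *
s=manip.read_state();print(s['clock'],s['wrist_force'],np.abs(s['qd']).max())
print(manip.sign_off())"
```

```text
28.9333 [-0.14850765 -0.55154734 -0.79516084] 0.024173064550956126
the job is handed in; nothing more can be done
None
```

The job is handed in at about 29 s: the latch was released, the dowel is back in its stand, and the tray is pulled out to its stop. No verdict was reported, so this rests on my own checks.

- **Latch:** I felt the pad at about 5 N and pushed on in 1–2 mm steps. The wrist force read no more than about 9 N. The tray jumped out about 23–25 mm with the dowel's tip about 21 mm below the panel.
- **Dowel:** I lowered it back to the height at which it had been gripped. The wrist, side and top views all show it upright and seated on its collar.
- **Tray:** The first pinch closed on nothing. In the camera views the fingertips end about 25 mm short of the reported TCP, which disagrees with the interface text. Going down about 25 mm further gave a firm grip, with the gap at 9.8 mm.
- **Stop:** The pull force rose to 14.5 N at the end. The side view gives a travel of 85 to 90 mm: two of three points say 90, one says 85. During the pull there was a sideways force of up to about 10 N.
- **Bystanders and arm:** No bystander looked moved in the last pictures, but I compared them only by eye. The arm was clear of everything, with the wrist force under 1 N.

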